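# Load, latch and clamp the jar steriliser

## Robot

A 6-joint arm with a two-finger parallel gripper is mounted at the origin on the work surface. World frame = base frame: x ahead of the robot, y to its left, z up, the work surface at z = 0. Lengths are in mm, angles in rad, forces in N, time in s.
With the tool pointing down it reaches from about 350 to 975 mm from the base axis. Payload 7.1 kg.
Tool frame: the origin (TCP) lies at the very end of the fingers, on their centre line; the grasp point (between the pads) lies 19 mm behind it (ctrl.grasp_offset is the distance from the TCP to the grasp point, in mm); z points along the fingers, y is the line along which they close (so a half turn about z gives the same grasp; the last joint's range is limited). The gripper opens to 88 mm and grips with 3 to 60 N. Pads are 20 mm wide; open, the fingers measure 115 mm over their backs; the gripper's body (75 mm by 178 mm) begins 61 mm behind the grasp point.
Start: joints at [-1.148, 0.423, 1.63, -0, 1.089, -0.019], TCP at [267.244, -564.965, 222.675] pointing down, gripper open.
Joint ranges: [-3, 3], [-0.9, 2.11], [0.09, 2.58], [-1.31, 4.45], [0.11, 2.69], [-2.54, 2.54]. Speed limits (rad/s): [2.39, 2.39, 3.01, 3.14, 3.14, 3.14].

## Interface

Orientations are given as a rotation vector (axis times angle).
In Python, from workcell import ctrl, viewer, ticket, models gives the robot as it stands.
- The arm moves only by the tool play_rows, never from a script. Its arguments are lists of equal length, an entry for each row: "dp": the shift along the world's x, y, z in mm, a list of three; "yaw": the turn about the world's z in degrees. In form: {"dp": [[tx, ty, tz], ...], "yaw": [yaw, ...]}. A call has 1 to 8 rows; each row shifts and turns the commanded pose from where the row before left it; what a row does not reach is not made up. A row lasts 1/12 s, in which the tool goes at most 41.7 mm and 7.16 degrees, less where a joint would pass 70% of its speed; a pose out of reach is approached as far as the arm can. A call is refused whole if a number of a shift passes 41.7 or a number of a turn 7.16, either way. A call with a gripper value outside its range is refused whole. "gripper" is the closure, from 0 (fully open) to 1 (shut), set as the call begins (left out, the last holds). The fingers move at their own pace and stop on an object; the grip force is fixed at half the most. Time passes only in rows, so rows that do not move let the fingers close. It gives the time, the measured TCP pose, the force, the opening and the grip force at its end, in the units of the state.
- ctrl.get_obs(): the state, without advancing time (a new reading comes with each control period).
- viewer.get_image(name): name is "side" or "top" or "wrist"; returns a dict with "pixels" (420x560x3 uint8, red, green, blue), "range_z" (420x560 float32, mm along the optical axis (not along the pixel's ray), 0 where there is no reading), "fx", "fy", "cx", "cy" (pixels), "T" (4x4, takes a point from camera to world coordinates); the wrist camera has in their place "hand_eye" (4x4, takes a point from camera to tool coordinates, whose origin is the TCP and whose axes are the flange's). Camera axes: x right, y up, looking along -z (the intrinsics and any distortion apply to the point x, -y, -z); pixel columns grow to the right and rows downward; lengths in mm; the calibration is good to about 2 mm. A picture is of the moment at which its call begins: read the wrist's pose just before it.
- ticket.close_job(): hands the job in; it is judged then, once.
Trained networks look in a picture, given as the dict that the camera call returned (one of the last four; its "shot" number tells which), for a name from the list of things; names that differ only in an ending like _2 or _b are one class to them, and where a whole thing is asked for, a point or a joint stands for the part that bears it (a point fixed in the world has none). Each returns a list of dicts, best first, with "conf" (0 to 1); they miss things now and then, are a little off and sometimes report something else, mostly with a low value. They report only what shows in the picture. A call takes as long as a camera call. They do not tell look-alikes from the thing itself.
- models.look_for(picture, name): "bbox" ([centre column, centre row, width, height] in pixels, round what is visible of it).
- models.landmark_of(picture, name): "location" ([column, row] in pixels: a listed point, or the origin of a listed thing).
The state is a dict: "t": time; "qpos": joint angles; "qvel": joint speeds; "joint_torque": joint torques, N m; "ee_pos": TCP position; "orientation": TCP orientation; "ft_force": force on the tool from outside, world axes, zero at the start; "moment": the same for the moment, N m; "width": finger opening in mm; "grasp_force": force on a finger pad.
Only numpy, scipy, OpenCV 4.12 (cv2) and the standard library are available. Lean on these libraries where they do the work, as an engineer would, in place of code of your own. Each camera call takes 0.05 s, during which the arm holds its last target. There are 200 camera calls.

## Task

Stand every sauce jar that is on the counter upright in a well of the steriliser's rack, then shut the lid, swing the latch's wire hook over the keeper and press the red lever fully down so that the lid is pulled tight. Only then turn all four clamp knobs clockwise to their end stops. Leave everything else on the counter where it is.

Things in the scene. Friction and masses are not known exactly. Their poses are not given: they have to be found in the camera images.
- steriliser: fixed steel jar steriliser, 260 (x) x 184 (y) x 120 mm to its rim. Origin: centre of its underside; x along the lid's hinge, +y towards the hinge, toggle latch on the -y side, black control panel on -x. Open chamber 190 (x) x 144 (y) mm, floor at z 35 mm with a 36 mm high rack: four wells, 59 (x) x 70 (y) mm clear, centres x +-43.5, y +-36 mm, one jar each. Lid hinge axis: y +92, z 120.7 mm
- jar1_center (a point): sauce jar, reddish glass, paper label, yellow cap; 52 mm wide, 72 mm high, about 0.2 kg; this point: on its axis, half-way up (36 mm above its foot); the cap, 52 mm wide, is the top 16 mm. None if this jar is absent in this run
- jar2_center (a point): sauce jar, reddish glass, paper label, yellow cap; 52 mm wide, 72 mm high, about 0.2 kg; this point: on its axis, half-way up (36 mm above its foot); the cap, 52 mm wide, is the top 16 mm. None if this jar is absent in this run
- jar3_center (a point): sauce jar, reddish glass, paper label, yellow cap; 52 mm wide, 72 mm high, about 0.2 kg; this point: on its axis, half-way up (36 mm above its foot); the cap, 52 mm wide, is the top 16 mm. None if this jar is absent in this run
- jar4_center (a point): sauce jar, reddish glass, paper label, yellow cap; 52 mm wide, 72 mm high, about 0.2 kg; this point: on its axis, half-way up (36 mm above its foot); the cap, 52 mm wide, is the top 16 mm. None if this jar is absent in this run
- lid (a joint): rad: 0 = home on the rim (tight), 0.015 to 0.025 = lying on the rubber gasket (crushed by about 16 N), 1.57 = upright, 1.9 = fully open; outer face then towards +y. Steel slab 260 (x) x 186 (from the hinge) x 24 mm, underside in the hinge plane. Stiff hinge, stays where left; under 7 N at its edge moves it. Push mid-length, 150 mm from the hinge (handle bar at 105 mm, 33 mm tall; gauge at 55 mm)
- keeper (a point): keeper at the middle of the lid's free edge: a 36 mm wide hook plate, mouth upward, lip 4 mm high standing 16 to 19 mm out from the lid's edge. This point: centre of the groove, 8 mm out from the lid's edge, where the hook's bar seats
- lever (a joint): latch lever, rad: 0 = raised, red paddle leaning outward (-y) 36 degrees from vertical; grows as the paddle is pressed outward and down; 1.536 = fully down, past dead centre, where it holds itself (paddle outward, 34 degrees below level). Pivot axis along x at (0, -110, 80) mm in the steriliser's frame. Stays where left; under 10 N near its end moves it
- lever_tip (a point): free end of the red paddle, on its mid-line, 60 mm from the lever's pivot; the paddle is 26 mm wide (x), 5 mm thick, from 10 to 62 mm from the pivot
- hook (a joint): wire hook's angle to the lever, rad. It hinges on the lever, 18 mm from the lever's pivot (straight out, -y, at lever = 0, turning down with it). Its lean from vertical is hook minus lever: positive = towards the lid, negative = outward. Falls freely either way: outward onto its stop at hook = -0.4, or, pushed past vertical with the lid shut, inward over the keeper's lip (lean then 0.25 to 0.6)
- hook_bar (a point): middle of the hook's cross bar, a 6 mm wire 44 mm long (x) on two side wires, 63.6 mm from the hook's hinge; it must lie in the keeper's groove. On the bar, centred 10 mm further from the hinge, a yellow thumb tab 26 (x) x 7 x 16 mm tall, to push it by
- knob1 (a joint): captive clamp bolt 1 on the lid (latch side, control panel end), rad: 0 = slack, grows turning clockwise seen from above, 2.2 = end stop (tight). Stiff (about 0.1 N m), stays where left, does not rise or sink
- knob1_grip (a point): wing knob of bolt 1: on its axis, 25 mm above the lid's top face, the place to grip. Black wing 42 mm long along this point's x axis, 12 mm thick along its y, from 11 to 37 mm above the lid's face
- knob2 (a joint): captive clamp bolt 2 on the lid (latch side, +x end), rad: 0 = slack, grows turning clockwise seen from above, 2.2 = end stop (tight). Stiff (about 0.1 N m), stays where left, does not rise or sink
- knob2_grip (a point): wing knob of bolt 2: on its axis, 25 mm above the lid's top face, the place to grip. Black wing 42 mm long along this point's x axis, 12 mm thick along its y, from 11 to 37 mm above the lid's face
- knob3 (a joint): captive clamp bolt 3 on the lid (hinge side, +x end), rad: 0 = slack, grows turning clockwise seen from above, 2.2 = end stop (tight). Stiff (about 0.1 N m), stays where left, does not rise or sink
- knob3_grip (a point): wing knob of bolt 3: on its axis, 25 mm above the lid's top face, the place to grip. Black wing 42 mm long along this point's x axis, 12 mm thick along its y, from 11 to 37 mm above the lid's face
- knob4 (a joint): captive clamp bolt 4 on the lid (hinge side, control panel end), rad: 0 = slack, grows turning clockwise seen from above, 2.2 = end stop (tight). Stiff (about 0.1 N m), stays where left, does not rise or sink
- knob4_grip (a point): wing knob of bolt 4: on its axis, 25 mm above the lid's top face, the place to grip. Black wing 42 mm long along this point's x axis, 12 mm thick along its y, from 11 to 37 mm above the lid's face
- pepper_mill_mid (a point): bystander, loose: wooden pepper mill, 38 mm wide, 105 mm high, standing among the jars
- ketchup_mid (a point): bystander, loose: red ketchup bottle, 56 mm wide, 150 mm high
- spice_tin_mid (a point): bystander, loose: blue spice tin, 50 mm wide, 70 mm high
- bowl_a_mid (a point): bystander, loose: black serving bowl, 116 mm wide, 50 mm high
- bowl_b_mid (a point): bystander, loose: second black serving bowl, same size
Mind the look-alikes: they are no part of the job. What is shaped like the part that bears jar2_center but pink is not meant.

How it is judged (in metres and radians):
On the way, in this order (a step that is already met when the one before it is completed fails the run):
1. every jar stands upright in a well of the rack (z of jar1_center in the frame of steriliser between 0.062 and 0.078 m and x of jar1_center in the frame of steriliser between -0.075 and 0.075 m and y of jar1_center in the frame of steriliser between -0.06 and 0.06 m and angle between each of jar1_center, jar2_center, jar3_center, jar4_center's own z axis and vertical below 0.15 rad and z of jar2_center in the frame of steriliser between 0.062 and 0.078 m and x of jar2_center in the frame of steriliser between -0.075 and 0.075 m and y of jar2_center in the frame of steriliser between -0.06 and 0.06 m and z of jar3_center in the frame of steriliser between 0.062 and 0.078 m and x of jar3_center in the frame of steriliser between -0.075 and 0.075 m and y of jar3_center in the frame of steriliser between -0.06 and 0.06 m and z of jar4_center in the frame of steriliser between 0.062 and 0.078 m and x of jar4_center in the frame of steriliser between -0.075 and 0.075 m and y of jar4_center in the frame of steriliser between -0.06 and 0.06 m), for 0.2 s.
2. the lid lies shut on its gasket (value of joint lid below 0.035 rad), for 0.2 s.
3. the hook is seated in the keeper, the lever is fully down and the lid pulled tight (value of joint lid below 0.012 rad and value of joint lever above 1.45 rad and distance between hook_bar and keeper below 0.009 m), for 0.2 s.
4. all four clamp knobs are at their end stops (value of joint each of knob1, knob2, knob3, knob4 above 2.05 rad), for 0.2 s.
At the end, for the whole second after the job is handed in: every jar present upright (within 0.15 rad) on the floor of the chamber in the rack; lid at less than 0.012 rad, hook's bar within 9 mm of the keeper's groove point, lever beyond 1.45 rad; all four knobs beyond 2.05 rad (all of step 1 and all of step 3 and all of step 4); the robot touches nothing.
It fails at once if a clamp knob is run up to its stop while the latch is not down (value of joint any of knob1, knob2, knob3, knob4 above 2 rad and value of joint lever below 1.3 rad).
It fails at once if something else on the counter is moved by more than 40 mm (distance of any of pepper_mill_mid, ketchup_mid, spice_tin_mid, bowl_a_mid, bowl_b_mid from where it was at the start of the episode above 0.04 m).
Of jar1, jar2, jar3, jar4 only 2 to 4 are there at a start; the rules pass over those that are not, and their reading is None.
At some moment in a run one of jar1, jar2, jar3, jar4 may be knocked a few centimetres aside while the robot is not near it.
It also fails if it takes over 210 s, if anything falls off the work surface, if the arm or the gripper's body presses on something with over 40 N, if the wrist force passes 120 N, or if a joint passes its speed limit or range.

## Working session

There is one attempt and no reset: what is moved stays moved. The work goes in short steps, Python scripts to look and compute and a tool call to move; the robot and the scene stay as the last step left them, time stands still between calls to the robot, and variables do not carry over. Pictures are saved under pics/ and viewed, at most 14 in all, crops included, and the job is handed in when it is done.

Besides the shell and the picture viewer there is one more tool, called after "Request:" as name([rows], argument=value, ...), one row to a line, values as JSON. play_rows: Moves the arm, as the interface text tells. Its arguments: {"type":"object","properties":{"dp":{"type":"array"},"yaw":{"type":"array"},"gripper":{"type":"number"}},"required":["dp","yaw"]}

```bash
ls; mkdir -p pics; cat > h.py <<'E'
import numpy as np, cv2
from scipy.spatial.transform import Rotation as R
from workcell import ctrl, viewer, ticket, models
def shot(name):
    o=ctrl.get_obs(); p=viewer.get_image(name)
    if 'T' in p: T=np.array(p['T'])
    else:
        E=np.eye(4);E[:3,:3]=R.from_rotvec(o['orientation']).as_matrix();E[:3,3]=o['ee_pos'];T=E@np.array(p['hand_eye'])
    p['TT']=T; return p
def save(p,f): cv2.imwrite('pics/'+f,p['pixels'][:,:,::-1])
def cloud(p):
    z=p['range_z'].astype(float);v,u=np.mgrid[:z.shape[0],:z.shape[1]]
    P=np.stack([(u-p['cx'])/p['fx']*z,-(v-p['cy'])/p['fy']*z,-z,np.ones_like(z)],-1)
    W=(P@p['TT'].T)[...,:3]; W[z==0]=np.nan; return W
def pt(p,u,v,C=None,r=2):
    C=cloud(p) if C is None else C
    u=int(round(u));v=int(round(v))
    return np.nanmedian(C[max(0,v-r):v+r+1,max(0,u-r):u+r+1].reshape(-1,3),axis=0)
def ray(p,u,v,z):
    d=p['TT'][:3,:3]@np.array([(u-p['cx'])/p['fx'],-(v-p['cy'])/p['fy'],-1]);o=p['TT'][:3,3]
    return o+d*(z-o[2])/d[2]
E
python3 - <<'E'
from h import *
print(ctrl.get_obs())
for n in('top','side'):
    p=shot(n);save(p,n+'0.png');print(n,{k:p[k] for k in p if k not in('pixels','range_z')})
    C=cloud(p)
    for k in ['steriliser','jar1_center','lid','keeper','lever_tip','hook_bar','knob1_grip','pepper_mill_mid','ketchup_mid','spice_tin_mid','bowl_a_mid']:
        for d in models.landmark_of(p,k)[:6]:
            u,v=d['location'];print(k,round(d['conf'],2),np.round([u,v]),np.round(pt(p,u,v,C)))
E
```

```text
pics
{'t': 0.0, 'qpos': array([-1.14799982e+00,  4.23848458e-01,  1.63069735e+00, -8.48784265e-06,
        1.08860458e+00, -1.89738052e-02]), 'qvel': array([-9.15313530e-04,  1.55873304e-03, -6.79600427e-04, -2.13181603e-05,
       -5.14652031e-04, -1.41138682e-03]), 'joint_torque': array([ 8.61936969e-04, -5.44619215e+01, -2.73662531e+01,  6.42513600e-02,
        2.29377311e-02, -1.12987755e-04]), 'ee_pos': array([ 267.01638921, -564.46419325,  221.89405913]), 'orientation': array([-3.06377526e+00, -6.87974084e-01,  5.02029252e-04]), 'ft_force': array([0.75393318, 0.17330974, 0.46089962]), 'moment': array([-0.07152845,  0.04326272,  0.01561496]), 'grasp_force': 0.0, 'width': 87.77780366236624}
top {'fx': 444.41406739613586, 'fy': 444.41406739613586, 'cx': 281.55914776747767, 'cy': 204.58971097167202, 'T': array([[ 2.33035701e-02,  9.91541386e-01, -1.27681729e-01,
         3.47483762e+02],
       [-9.99727157e-01,  2.33168832e-02, -1.39062374e-03,
        -1.22972140e+02],
       [ 1.59827898e-03,  1.27679299e-01,  9.91814218e-01,
         1.37327982e+03],
       [ 0.00000000e+00,  0.00000000e+00,  0.00000000e+00,
         1.00000000e+00]]), 'shot': 1, 'TT': array([[ 2.33035701e-02,  9.91541386e-01, -1.27681729e-01,
         3.47483762e+02],
       [-9.99727157e-01,  2.33168832e-02, -1.39062374e-03,
        -1.22972140e+02],
       [ 1.59827898e-03,  1.27679299e-01,  9.91814218e-01,
         1.37327982e+03],
       [ 0.00000000e+00,  0.00000000e+00,  0.00000000e+00,
         1.00000000e+00]])}
steriliser 0.62 [213. 191.] [552.  86.  56.]
jar1_center 0.73 [400. 228.] [ 459. -487.    7.]
jar1_center 0.62 [303. 188.] [ 566. -184.   74.]Traceback (most recent call last):
  File "<stdin>", line 7, in <module>
ValueError: it knows: bowl_a_mid, bowl_b_mid, hook_bar, jar1_center, jar2_center, jar3_center, jar4_center, keeper, ketchup_mid, knob1_grip, knob2_grip, knob3_grip, knob4_grip, lever_tip, pepper_mill_mid, spice_t
```

```bash
python3 - <<'E'
from h import *
for n in('top','side'):
    p=shot(n);save(p,n+'1.png')
    C=cloud(p)
    for k in ['steriliser','jar1_center','keeper','lever_tip','hook_bar','knob1_grip','pepper_mill_mid','ketchup_mid','spice_tin_mid','bowl_a_mid']:
        for d in models.landmark_of(p,k)[:6]:
            u,v=d['location'];print(n,k,round(d['conf'],2),np.round([u,v]),np.round(pt(p,u,v,C)))
E
```

```text
top steriliser 0.9 [213. 192.] [551.  86.  61.]
top steriliser 0.64 [260. 179.] [584. -58. 120.]
top steriliser 0.26 [264. 177.] [585. -70. 137.]
top jar1_center 0.86 [304. 188.] [ 566. -187.   71.]
top keeper 0.77 [141. 173.] [552. 219. 317.]
top keeper 0.67 [210. 192.] [550.  92.  67.]
top keeper 0.5 [317. 142.] [ 695. -220.  114.]
top lever_tip 0.85 [262. 179.] [581. -61. 124.]
top lever_tip 0.38 [330. 205.] [ 517. -266.   76.]
top lever_tip 0.22 [265. 181.] [575. -73. 134.]
top hook_bar 0.67 [264. 175.] [592. -70. 139.]
top knob1_grip 0.63 [135. 225.] [430. 243. 266.]
top knob1_grip 0.15 [212. 189.] [560.  90.  65.]
top pepper_mill_mid 0.5 [330. 208.] [ 505. -262.   97.]
top ketchup_mid 0.56 [315. 145.] [ 690. -215.  101.]
top spice_tin_mid 0.73 [328. 266.] [ 339. -260.   70.]
top bowl_a_mid 0.61 [361. 153.] [ 693. -368.    6.]
side jar1_center 0.79 [250. 215.] [ 573. -158.   51.]
side keeper 0.68 [204. 276.] [548. 228. 321.]
side lever_tip 0.64 [236. 227.] [582. -51. 118.]
side hook_bar 0.71 [236. 222.] [589. -64. 125.]
side knob1_grip 0.57 [271. 318.] [428. 253. 264.]
side knob1_grip 0.33 [307. 157.] [ 455. -503.    6.]
side pepper_mill_mid 0.78 [279. 193.] [ 507. -254.   59.]
side ketchup_mid 0.95 [212. 189.] [ 695. -201.   91.]
side spice_tin_mid 0.6 [334. 203.] [ 343. -237.   69.]
side bowl_a_mid 0.67 [228. 171.] [ 703. -376.    8.]
```

View pics/top0.png

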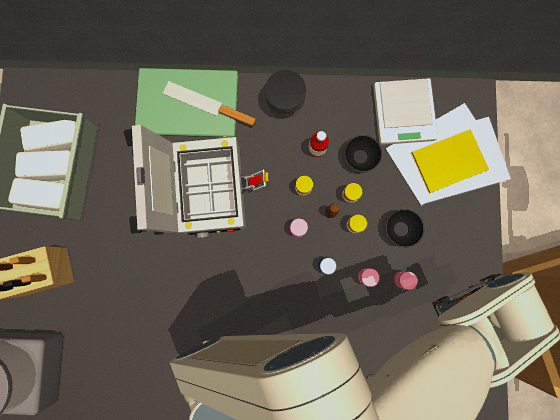

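View pics/side1.png

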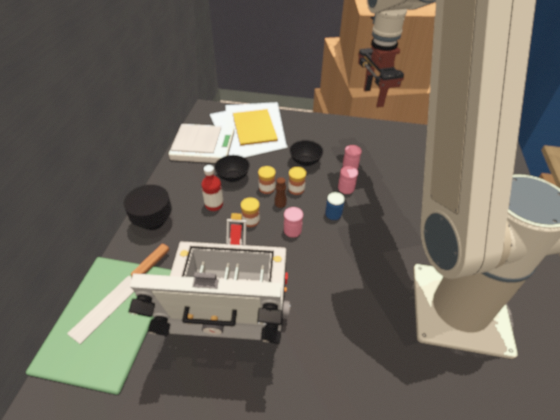

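The top view shows three yellow-capped jars, at about (304,185), (352,192) and (357,223). Pink decoys stand at (299,227), (370,277) and (407,281), and the mill is at (332,210). The steriliser is open, with its hinge on the left (world +y). Next I measure these.

```bash
python3 - <<'E'
from h import *
for n in('top','side'):
    p=shot(n);C=cloud(p);hsv=cv2.cvtColor(p['pixels'],cv2.COLOR_RGB2HSV)
    m=((hsv[...,0]>18)&(hsv[...,0]<34)&(hsv[...,1]>150)&(hsv[...,2]>80)&(C[...,2]>55)&(C[...,2]<90)).astype(np.uint8)
    k,l,s,c=cv2.connectedComponentsWithStats(m)
    for i in range(1,k):
        if s[i,4]>25:
            q=C[l==i];q=q[abs(q[:,2]-72)<6]
            if len(q): (cx,cy),r=cv2.minEnclosingCircle(q[:,:2].astype(np.float32)); print(n,'yel',c[i].round(),s[i,4],q.mean(0).round(1),round(cx,1),round(cy,1),round(r,1))
    # rim
    m=(abs(C[...,2]-120)<4)&(C[...,0]>400)&(C[...,0]<720)&(C[...,1]>-70)&(C[...,1]<200)
    q=C[m][:,:2].astype(np.float32);print(n,len(q),cv2.minAreaRect(q),q.min(0),q.max(0))
    # everything 20..200 high on counter, -y side
    m=((C[...,2]>25)&(C[...,2]<180)&(C[...,1]<-80)&(C[...,0]>250)).astype(np.uint8)
    k,l,s,c=cv2.connectedComponentsWithStats(m)
    for i in range(1,k):
        if s[i,4]>80:
            q=C[l==i];print(n,'obj',c[i].round(),s[i,4],q.min(0).round(),q.max(0).round())
E
```

```text
top yel [304. 184.] 241 [ 578.8 -186.1   71.4] 579.6 -186.1 26.0
top yel [353. 191.] 241 [ 560.2 -331.5   71.8] 560.5 -332.3 26.1
top yel [357. 223.] 246 [ 466.4 -345.6   72. ] 467.4 -345.5 26.0
top 2121 ((568.1695556640625, 65.79249572753906), (261.0484313964844, 262.234375), 6.623178005218506) [423.82486 -67.09548] [703.60986 199.95355]
top obj [287.  92.] 1334 [ 798. -183.   43.] [922. -80. 107.]
top obj [405. 110.] 3405 [ 721. -601.   25.] [ 937. -404.   48.]
top obj [318. 143.] 373 [ 677. -254.   27.] [ 731. -200.  155.]
top obj [364. 151.] 486 [ 625. -421.   25.] [ 739. -307.   57.]
top obj [304. 185.] 271 [ 554. -210.   26.] [ 603. -161.   79.]
top obj [352. 192.] 282 [ 535. -356.   26.] [ 586. -306.   79.]
top obj [332. 210.] 136 [ 489. -288.   25.] [ 520. -256.  107.]
top obj [407. 227.] 505 [ 402. -546.   25.] [ 514. -434.   57.]
top obj [357. 223.] 282 [ 442. -370.   26.] [ 492. -320.   80.]
top obj [298. 227.] 257 [ 425. -198.   32.] [ 477. -147.   77.]
top obj [327. 265.] 240 [ 315. -281.   26.] [ 365. -234.   76.]
top obj [369. 277.] 294 [ 284. -406.   26.] [ 336. -355.
[... 580 characters left out ...]
. 146.] 2125 [ 628. -596.   25.] [ 933. -300.   53.]
side obj [305. 151.] 402 [ 403. -544.   25.] [ 516. -424.   52.]
side obj [352. 156.] 288 [ 280. -514.   25.] [ 331. -459.   75.]
side obj [211. 188.] 590 [ 678. -239.   25.] [ 734. -192.  152.]
side obj [272. 183.] 554 [ 490. -352.   25.] [ 588. -249.  105.]
side obj [347. 177.] 320 [ 286. -402.   25.] [ 337. -349.   74.]
side obj [296. 178.] 315 [ 443. -367.   25.] [ 494. -313.   76.]
side obj [150. 201.] 1145 [ 800. -182.   26.] [922. -80. 103.]
side obj [334. 204.] 331 [ 316. -281.   25.] [ 367. -228.   72.]
side obj [250. 210.] 371 [ 555. -209.   25.] [ 605. -154.   75.]
side obj [293. 220.] 383 [ 426. -194.   26.] [ 477. -141.   75.]
```

Request:
play_rows([
  [30, 28, 10],
  [30, 28, 10],
  [30, 28, 10],
  [30, 28, 10],
  [30, 28, 10],
  [30, 28, 10],
  [20, 28, 10],
  [0, 28, 10],
], yaw=[7, 7, 7, 7, 7, 7, 7, 7], gripper=0)

```text
t: 2.02
ee_pos: [468.1, -341.7, 302.4]
orientation: [2.374, 2.055, 0.002]
ft_force: [0.5, 0.3, 0.1]
width: 87.9
grasp_force: 0.0
```

Request:
play_rows([
  [0, 0, 10],
  [20, 40, 10],
  [20, 40, 10],
  [20, 40, 10],
  [20, 40, 10],
  [10, 40, 10],
  [0, 40, 10],
  [0, 0, 0],
], yaw=[7, 4, 0, 0, 0, 0, 0, 0])

```text
t: 2.68
ee_pos: [548.5, -112.8, 370.2]
orientation: [2.17, 2.27, 0.005]
ft_force: [-0.1, 0.0, 0.2]
width: 87.9
grasp_force: 0.0
```

```bash
python3 - <<'E'
from h import *
o=ctrl.get_obs();print(o['t'],o['ee_pos'],R.from_rotvec(o['orientation']).as_matrix().round(3))
p=shot('wrist');save(p,'w1.png');print(np.round(p['hand_eye'],2),p['TT'].round(1))
C=cloud(p);np.savez('w1',C=C,px=p['pixels'])
E
```

```text
2.6833 [ 548.45868583 -112.83948386  370.1608332 ] [[-0.045  0.999  0.003]
 [ 0.999  0.045  0.002]
 [ 0.001  0.003 -1.   ]]
[[   0.      0.97    0.25   67.52]
 [   1.     -0.      0.     -1.02]
 [   0.      0.25   -0.97 -162.12]
 [   0.      0.      0.      1.  ]] [[ 1.000e+00 -0.000e+00 -0.000e+00  5.439e+02]
 [ 0.000e+00  1.000e+00  2.000e-01 -4.570e+01]
 [ 0.000e+00 -2.000e-01  1.000e+00  5.324e+02]
 [ 0.000e+00  0.000e+00  0.000e+00  1.000e+00]]
```

View pics/w1.png

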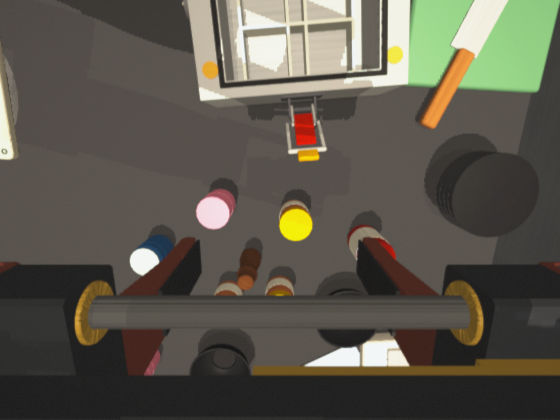

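The wrist view shows the chamber top centre (column 200–400, row 0–95), the latch paddle at (305,125), jar C at (296,222), a pink decoy at (215,210) and the mill at (248,270). I move further over to fit the steriliser.

Request:
play_rows([
  [3, 40, 10],
  [3, 40, 10],
  [3, 40, 10],
  [3, 30, 0],
  [0, 0, 0],
], yaw=[0, 0, 0, 0, 0])

```text
t: 3.15
ee_pos: [559.9, 34.8, 398.4]
orientation: [-2.173, -2.269, -0.003]
ft_force: [0.3, 0.3, -0.8]
width: 87.7
grasp_force: 0.0
```

```bash
python3 - <<'E'
from h import *
p=shot('wrist');save(p,'w2.png');C=cloud(p)
print(ctrl.get_obs()['ee_pos'])
np.savez('w2',C=C,px=p['pixels'])
m=(abs(C[...,2]-120)<4)&(C[...,0]>400)&(C[...,0]<720)&(C[...,1]>-40)&(C[...,1]<170)
v,u=np.nonzero(m);q=C[m];print(len(q),u.min(),u.max(),v.min(),v.max(),np.median(q[:,2]))
g=np.zeros(m.shape,np.uint8);g[m]=255
# side lines: for rows, extremes
def fit(a,b):
    for _ in range(5):
        k=np.polyfit(a,b,1);r=b-np.polyval(k,a);s=abs(r)<2*max(r.std(),.5);a,b=a[s],b[s]
    return k,r.std()
ys=np.arange(0,150,4.);lo=[];hi=[]
for y in ys:
    s=q[abs(q[:,1]-y)<2]
    lo.append(np.percentile(s[:,0],1) if len(s) else np.nan);hi.append(np.percentile(s[:,0],99) if len(s) else np.nan)
lo=np.array(lo);hi=np.array(hi);ok=~np.isnan(lo)
print('lowx',fit(ys[ok],lo[ok]),'hix',fit(ys[ok],hi[ok]))
xs=np.arange(450,680,4.);f=np.array([q[abs(q[:,0]-x)<2][:,1].min() if (abs(q[:,0]-x)<2).any() else np.nan for x in xs]);ok=~np.isnan(f)
print('front',fit(xs[ok],f[ok]), np.polyval(fit(xs[ok],f[ok])[0],570))
for k in ['steriliser','keeper','lever_tip','hook_bar','knob1_grip']:
    for d in models.landmark_of(p,k)[:4]:
        u,v=d['location'];print(k,round(d['conf'],2),np.round([u,v]),np.round(pt(p,u,v,C)),ray(p,u,v,0).round())
# all-scene check for yellow caps from top and side
for n in('top','side'):
    p=shot(n);save(p,n+'2.png')
    C=cloud(p);hsv=cv2.cvtColor(p['pixels'],cv2.COLOR_RGB2HSV)
    m=((hsv[...,0]>16)&(hsv[...,0]<36)&(hsv[...,1]>140)&(hsv[...,2]>60)&(C[...,2]>15)&(C[...,2]<95)).astype(np.uint8)
    k,l,s,c=cv2.connectedComponentsWithStats(m)
    for i in range(1,k):
        if s[i,4]>20: print(n,c[i].round(),s[i,4],C[l==i].mean(0).round())
E
```

```text
[559.53968915  32.67561737 397.90000933]
7504 180 377 74 207 120.1229216970332
lowx (array([-1.26173343e-01,  4.44456724e+02]), np.float64(0.42114238551447397)) hix (array([-1.19799035e-01,  7.04450628e+02]), np.float64(0.24710071454768753))
front (array([  0.12126875, -64.05474209]), np.float64(0.4062372345181515)) 5.068445003906035
steriliser 0.81 [283. 136.] [563.  95.  59.] [564.  94.   0.]
lever_tip 0.97 [290. 241.] [581. -56. 122.] [ 587. -101.    0.]
hook_bar 0.67 [293. 247.] [587. -64. 131.] [ 593. -113.    0.]
hook_bar 0.51 [353. 324.] [575.  59. 496.] [ 726. -276.    0.]
top [450. 161.] 1973 [ 672. -644.   18.]
top [304. 184.] 245 [ 578. -186.   71.]
top [353. 191.] 246 [ 560. -331.   72.]
top [357. 223.] 249 [ 466. -345.   72.]
top [ 61. 266.] 312 [319. 520.  57.]
top [ 27. 293.] 28 [240. 613.  57.]
side [266. 173.] 181 [ 560. -323.   69.]
side [297. 174.] 181 [ 467. -337.   69.]
side [250. 206.] 224 [ 579. -177.   70.]
```

View pics/w2.png

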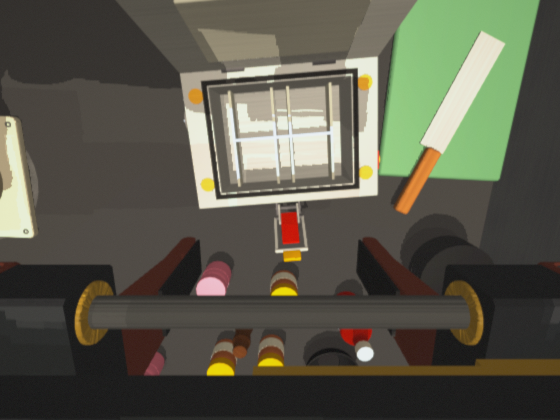

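View pics/top2.png

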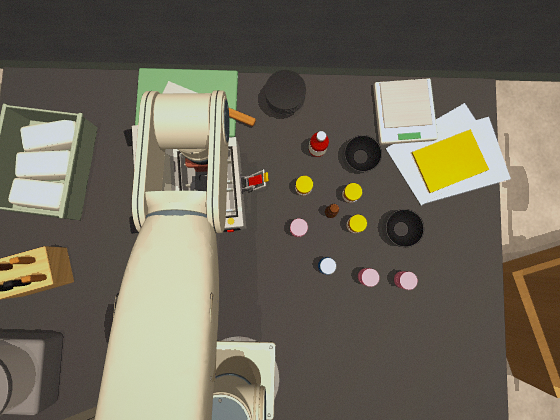

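Three jars only. I check the steriliser pose against the rack bars, using the saved cloud.

```bash
python3 - <<'E'
from h import *
C=np.load('w2.npz')['C'];th=np.arctan(.122);c=np.array([562.7,96.8])
def loc(P): d=P[...,:2]-c; return np.stack([d[...,0]*np.cos(th)+d[...,1]*np.sin(th),-d[...,0]*np.sin(th)+d[...,1]*np.cos(th),P[...,2]],-1)
L=loc(C)
for nm,ax,ot,lim in(('x',0,1,90),('y',1,0,70)):
    m=(abs(L[...,2]-69)<4.5)&(abs(L[...,ax])<lim)&(abs(L[...,ot])<60)
    h,e=np.histogram(L[m][:,ax],np.arange(-lim,lim+1,2));print(nm,[(int(a),int(b)) for a,b in zip(e,h) if b>15])
m=(abs(L[...,2]-120)<3)&(abs(L[...,0])<140)&(abs(L[...,1])<100)
h,e=np.histogram(L[m][:,0][abs(L[m][:,1])<60],np.arange(-140,141,5));print('rimx',list(zip(e.astype(int),h)))
h,e=np.histogram(L[m][:,1][abs(L[m][:,0])<80],np.arange(-100,101,4));print('rimy',[(int(a),int(b)) for a,b in zip(e,h) if b>5])
p=shot('wrist')
E
```

```text
x [(-78, 74), (-76, 98), (-74, 80), (-16, 23), (-14, 102), (-12, 90), (8, 33), (10, 105), (12, 84), (72, 132), (74, 103), (76, 32)]
y [(-4, 29), (-2, 105), (0, 84)]
rimx [(np.int64(-140), np.int64(0)), (np.int64(-135), np.int64(23)), (np.int64(-130), np.int64(320)), (np.int64(-125), np.int64(307)), (np.int64(-120), np.int64(327)), (np.int64(-115), np.int64(311)), (np.int64(-110), np.int64(324)), (np.int64(-105), np.int64(56)), (np.int64(-100), np.int64(209)), (np.int64(-95), np.int64(0)), (np.int64(-90), np.int64(0)), (np.int64(-85), np.int64(0)), (np.int64(-80), np.int64(0)), (np.int64(-75), np.int64(0)), (np.int64(-70), np.int64(0)), (np.int64(-65), np.int64(0)), (np.int64(-60), np.int64(0)), (np.int64(-55), np.int64(0)), (np.int64(-50), np.int64(0)), (np.int64(-45), np.int64(0)), (np.int64(-40), np.int64(0)), (np.int64(-35), np.int64(0)), (np.int64(-30), np.int64(0)), (np.int64(-25), np.int64(0)), (np.int64(-20), np.int64(0)), (np.int64(-15), np.int64(0)), (np.int64(-10), np.int64(0)), (np.int64(-5), np.int64(0)), (np.int64(0), np.int64(0)), (np.int64(5), np.int64(0)), (np.int64(1
[... 213 characters left out ...]
64(0)), (np.int64(50), np.int64(0)), (np.int64(55), np.int64(0)), (np.int64(60), np.int64(0)), (np.int64(65), np.int64(0)), (np.int64(70), np.int64(0)), (np.int64(75), np.int64(0)), (np.int64(80), np.int64(0)), (np.int64(85), np.int64(0)), (np.int64(90), np.int64(69)), (np.int64(95), np.int64(173)), (np.int64(100), np.int64(97)), (np.int64(105), np.int64(331)), (np.int64(110), np.int64(331)), (np.int64(115), np.int64(335)), (np.int64(120), np.int64(309)), (np.int64(125), np.int64(342)), (np.int64(130), np.int64(1)), (np.int64(135), np.int64(0))]
rimy [(-96, 29), (-92, 289), (-88, 306), (-84, 201), (-80, 9), (-76, 238), (68, 93), (72, 212), (76, 30), (80, 378), (84, 399), (88, 394), (92, 22)]
```

```bash
cat >> h.py <<'E'
th=np.arctan(.122);c0=np.array([561.6,95.8])
def loc(P):
    P=np.asarray(P,float);d=P[...,:2]-c0; return np.stack([d[...,0]*np.cos(th)+d[...,1]*np.sin(th),-d[...,0]*np.sin(th)+d[...,1]*np.cos(th),P[...,2]],-1)
def wor(x,y,z): return np.array([c0[0]+x*np.cos(th)-y*np.sin(th),c0[1]+x*np.sin(th)+y*np.cos(th),z])
E
python3 - <<'E'
from h import *
L=loc(np.load('w2.npz')['C'])
m=(L[...,2]>135)&(L[...,2]<330)&(abs(L[...,0])<120)&(L[...,1]>80)&(L[...,1]<200)
q=L[m];k=np.polyfit(q[:,2],q[:,1],1);print(len(q),k,'angle',np.pi/2+np.arctan(k[0]),q.max(0))
p=shot('side');Ls=loc(cloud(p));m=(Ls[...,2]>130)&(Ls[...,2]<340)&(abs(Ls[...,0])<135)&(Ls[...,1]>90)&(Ls[...,1]<260)
q=Ls[m];print(len(q));
for z in range(140,340,20):
    s=q[abs(q[:,2]-z)<5];print(z,np.percentile(s[:,1],[1,50,99]).round() if len(s)>5 else 0)
E
```

```text
13945 [ 0.17627727 69.64764477] angle 1.7452810436476724 [119.99725253 120.89116114 271.88045936]
7499
140 [122. 145. 160.]
160 [125. 129. 157.]
180 [128. 131. 161.]
200 [132. 134. 136.]
220 [136. 159. 169.]
240 [137. 142. 143.]
260 [144. 166. 182.]
280 [146. 149. 157.]
300 [127. 140. 151.]
320 [129. 133. 137.]
```

Request:
play_rows([
  [-2, 24, -22],
  [-2, 24, -22],
  [-1, 24, -22],
  [-1, 24, -22],
  [-1, 24, -22],
  [-1, 20, -22],
  [0, 0, 0],
], yaw=[2.2, 2.2, 0, 0, 0, 0, 0], gripper=1)

```text
t: 4.23
ee_pos: [548.8, 173.4, 261.7]
orientation: [-2.082, -2.347, 0.008]
ft_force: [-0.3, -0.3, -0.4]
width: 44.6
grasp_force: 0.0
```

Request:
play_rows([
  [-1, 8, 0],
  [-1, 8, 0],
  [-1, 8, 0],
  [-1, 8, 0],
  [-1, 8, 0],
  [-1, 8, 0],
], yaw=[0, 0, 0, 0, 0, 0])

```text
t: 4.73
ee_pos: [545.5, 219.5, 266.6]
orientation: [2.087, 2.347, -0.0]
ft_force: [-0.4, -3.3, -0.9]
width: 4.6
grasp_force: 1.4
```

Request:
play_rows([
  [-1, 5, 0],
  [0, 0, 0],
  [2, -20, 10],
  [4, -40, 20],
  [5, -40, 10],
  [5, -40, 0],
  [5, -40, 0],
  [5, -40, 0],
], yaw=[0, 0, 0, 0, 0, 0, 0, 0], gripper=0)

```text
t: 5.4
ee_pos: [570.3, 5.9, 305.3]
orientation: [2.087, 2.348, 0.002]
ft_force: [0.5, -0.1, -0.3]
width: 54.4
grasp_force: 0.0
```

```bash
python3 - <<'E'
from h import *
for n in ('w1','w2'):
    d=np.load(n+'.npz');C=d['C'];hsv=cv2.cvtColor(d['px'],cv2.COLOR_RGB2HSV)
    m=((hsv[...,0]>18)&(hsv[...,0]<34)&(hsv[...,1]>150)&(hsv[...,2]>80)&(C[...,2]>64)&(C[...,2]<80)).astype(np.uint8)
    k,l,s,c=cv2.connectedComponentsWithStats(m)
    for i in range(1,k):
        if s[i,4]>50: print(n,s[i],C[l==i].mean(0).round(1),cv2.minEnclosingCircle(C[l==i][:,:2].astype(np.float32)))
L=loc(cloud(shot('side')))
m=(L[...,2]>300)&(L[...,1]>90)&(abs(L[...,0])<135)&(L[...,1]<300);print(np.nanmean(L[m],0),np.nanmax(L[m],0))
E
```

```text
w1 [279 207  33  33 844] [ 577.1 -182.2   71.9] ((577.4422607421875, -183.07801818847656), 25.866682052612305)
w1 [270 291  19   4  52] [ 557.9 -304.9   68.5] ((557.6964111328125, -308.31298828125), 15.03512191772461)
w2 [270 284  28  11 223] [ 576.6 -165.6   71.3] ((576.8035278320312, -173.45254516601562), 23.908191680908203)
w2 [257 354  27  11 215] [ 558.4 -310.9   70.8] ((558.3033447265625, -321.00152587890625), 24.52626609802246)
w2 [207 359  28  16 364] [ 465.8 -331.    71.4] ((465.50347900390625, -341.176513671875), 25.65904426574707)
[  2.57995546 161.13115961 313.27311924] [ 21.50487133 165.88301174 316.32665874]
```

Request:
play_rows([
  [1, -38, -20],
  [1, -38, -25],
  [1, -38, -30],
  [1, -35, -30],
  [1, -28, -30],
  [0, 0, 0],
  [0, 0, 0],
], yaw=[0, 0, 0, 0, 0, 0, 0])

```text
t: 6.03
ee_pos: [573.7, -157.1, 177.6]
orientation: [-2.089, -2.342, 0.002]
ft_force: [0.7, 0.2, 0.5]
width: 87.7
grasp_force: 0.0
```

```bash
cat > find.py <<'E'
from h import *
import sys
o=ctrl.get_obs();print(o['t'],o['ee_pos'].round(1))
for n in sys.argv[1:]:
    p=shot(n);C=cloud(p);hsv=cv2.cvtColor(p['pixels'],cv2.COLOR_RGB2HSV)
    m=((hsv[...,0]>18)&(hsv[...,0]<34)&(hsv[...,1]>150)&(hsv[...,2]>80)&(C[...,2]>60)&(C[...,2]<120)&(C[...,0]>350)).astype(np.uint8)
    k,l,s,c=cv2.connectedComponentsWithStats(m)
    for i in range(1,k):
        if s[i,4]>50:
            q=C[l==i];q=q[q[:,2]>np.percentile(q[:,2],60)-4]
            (x,y),r=cv2.minEnclosingCircle(q[:,:2].astype(np.float32));print(n,s[i],np.median(q[:,2]).round(1),round(x,1),round(y,1),round(r,1))
E
python3 find.py wrist top
```

```text
6.0333 [ 573.7 -157.1  177.6]
wrist [ 253  208   57   56 2459] 72.1 577.6 -183.3 25.9
wrist [ 222  340   51   35 1265] 72.2 558.8 -327.5 25.9
wrist [144 343  40  32 865] 72.2 471.9 -337.1 20.0
top [345 183  17  18 238] 72.9 560.4 -332.1 25.8
top [349 214  18  18 245] 72.1 466.6 -345.5 26.1
```

Request:
play_rows([
  [2, -13, -20],
  [2, -13, -25],
  [0, 0, -28],
  [0, 0, -28],
  [0, 0, -20],
  [0, 0, -10],
  [0, 0, 0],
], yaw=[0, 0, 0, 0, 0, 0, 0])

```text
t: 6.72
ee_pos: [578.6, -181.1, 47.7]
orientation: [-2.085, -2.348, 0.001]
ft_force: [-1.1, 0.0, 1.2]
width: 87.8
grasp_force: 0.0
```

Request:
play_rows([
  [0, 0, 0],
  [0, 0, 0],
  [0, 0, 0],
  [0, 0, 0],
  [0, 0, 0],
  [0, 0, 0],
], yaw=[0, 0, 0, 0, 0, 0], gripper=1)

```text
t: 7.22
ee_pos: [579.0, -182.7, 49.0]
orientation: [2.087, 2.347, 0.001]
ft_force: [0.8, 0.8, 1.7]
width: 51.5
grasp_force: 29.8
```

Request:
play_rows([
  [0, 0, 20],
  [0, 0, 40],
  [0, 0, 40],
  [0, 10, 40],
  [0, 20, 30],
  [3, 35, 10],
  [3, 38, 0],
  [3, 38, 0],
], yaw=[0, 0, 0, 0, 0, 0, 0, 0])

```text
t: 7.88
ee_pos: [588.0, -40.7, 229.9]
orientation: [2.088, 2.344, 0.002]
ft_force: [1.1, 0.2, -2.4]
width: 51.2
grasp_force: 30.0
```

Request:
play_rows([
  [3, 38, 0],
  [3, 38, 0],
  [3, 38, 0],
  [3, 35, 0],
  [1, 20, 0],
  [0, 0, 0],
  [0, 0, 0],
  [0, 0, 0],
], yaw=[0, 0, 0, 0, 0, 0, 0, 0])

```text
t: 8.55
ee_pos: [600.3, 126.8, 228.1]
orientation: [-2.087, -2.348, 0.002]
ft_force: [-0.4, 0.6, -1.2]
width: 51.5
grasp_force: 30.0
```

```bash
python3 - <<'E'
from h import *
o=ctrl.get_obs();print(o['t'],o['ee_pos'].round(1),loc(o['ee_pos']).round(1),o['width'],R.from_rotvec(o['orientation']).as_matrix()[:,1].round(3))
p=shot('wrist');save(p,'w3.png')
p=shot('side');save(p,'s3.png')
E
```

```text
8.55 [600.3 126.8 228.1] [ 42.2  26.1 228.1] 51.53046717365607 [ 0.993  0.117 -0.001]
```

View pics/s3.png

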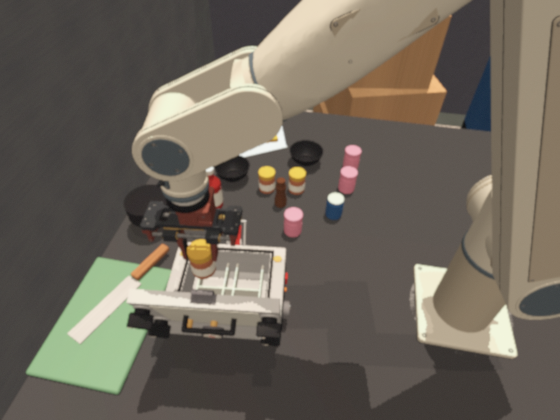

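View pics/w3.png

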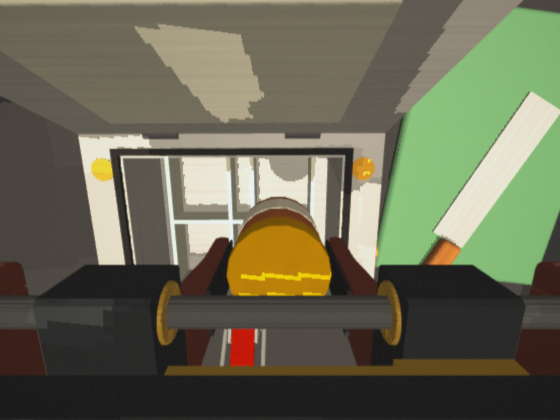

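The side and wrist views show the jar held upright over the chamber (wrist at (280,250)), clear of the lid. I lower it.

Request:
play_rows([
  [1, 1, -20],
  [0, 1, -30],
  [0, 0, -30],
  [0, 0, -20],
  [0, 0, -10],
  [0, 0, -10],
  [0, 0, -10],
  [0, 0, 0],
], yaw=[0, 0, 0, 0, 0, 0, 0, 0])

```text
t: 9.32
ee_pos: [602.1, 128.8, 97.7]
orientation: [2.089, 2.346, 0.001]
ft_force: [2.3, 1.2, -3.2]
width: 51.8
grasp_force: 30.0
```

Request:
play_rows([
  [0, 0, -5],
  [0, 0, -4],
  [0, 0, -3],
  [0, 0, 0],
  [0, 0, 0],
], yaw=[0, 0, 0, 0, 0])

```text
t: 9.73
ee_pos: [602.1, 129.2, 86.3]
orientation: [2.087, 2.347, 0.0]
ft_force: [1.9, 0.3, -3.5]
width: 51.9
grasp_force: 30.0
```

Request:
play_rows([
  [0, 0, -2],
  [0, 0, 0],
], yaw=[0, 0])

```text
t: 9.9
ee_pos: [602.0, 129.4, 84.4]
orientation: [2.087, 2.347, 0.001]
ft_force: [2.4, 1.4, -2.5]
width: 51.7
grasp_force: 30.0
```

Request:
play_rows([
  [0, 0, 0],
  [0, 0, 0],
  [0, 0, 0],
], yaw=[0, 0, 0], gripper=0.28)

```text
t: 10.15
ee_pos: [601.3, 129.3, 84.4]
orientation: [-2.087, -2.347, 0.001]
ft_force: [0.2, 0.3, 0.1]
width: 63.0
grasp_force: 0.0
```

Request:
play_rows([
  [0, 0, 15],
  [0, 0, 30],
  [0, 0, 40],
  [0, 0, 40],
  [0, -20, 30],
  [0, -40, 0],
  [0, -40, 0],
  [0, -40, 0],
], yaw=[0, 0, 0, 0, 0, 0, 0, 0])

```text
t: 10.82
ee_pos: [601.6, -11.6, 240.6]
orientation: [2.085, 2.348, 0.001]
ft_force: [0.6, -0.1, -0.1]
width: 63.3
grasp_force: 0.0
```

```bash
python3 find.py wrist top side
```

```text
10.8167 [601.6 -11.6 240.6]
wrist [ 266   16   59   68 2966] 106.8 598.6 126.2 25.4
top [345 183  17  18 239] 72.2 560.1 -331.8 25.9
top [349 214  18  18 245] 72.2 466.9 -345.4 25.6
side [259 168  16  12 147] 70.5 561.6 -324.1 24.7
side [289 168  16  13 162] 70.6 468.5 -341.0 27.2
side [199 281  20  12 135] 106.2 599.4 127.9 23.9
```

Request:
play_rows([
  [-5, -40, 0],
  [-5, -40, 0],
  [-6, -40, 0],
  [-6, -40, 0],
  [-6, -40, -5],
  [-6, -40, -5],
  [-5, -36, -15],
  [-4, -30, -20],
], yaw=[0, 0, 0, 0, 0, 0, 0, 0], gripper=0)

```text
t: 11.63
ee_pos: [559.6, -318.3, 195.4]
orientation: [2.085, 2.346, 0.001]
ft_force: [1.4, -0.1, -1.2]
width: 87.7
grasp_force: 0.0
```

Request:
play_rows([
  [0, 0, -10],
  [0, 0, 0],
], yaw=[0, 0])

```text
t: 11.8
ee_pos: [557.2, -315.8, 181.4]
orientation: [-2.086, -2.342, 0.001]
ft_force: [-0.4, -0.1, -0.7]
width: 87.4
grasp_force: 0.0
```

```bash
python3 find.py wrist
```

```text
11.8 [ 557.2 -315.8  181.4]
wrist [ 253  194   56   56 2443] 72.1 559.1 -329.0 25.8
wrist [ 150  197   59   54 2216] 72.1 465.2 -343.5 26.0
```

Request:
play_rows([
  [1, -6, -25],
  [1, -7, -30],
  [0, 0, -30],
  [0, 0, -25],
  [0, 0, -15],
  [0, 0, -9],
  [0, 0, 0],
], yaw=[0, 0, 0, 0, 0, 0, 0])

```text
t: 12.43
ee_pos: [560.7, -327.9, 49.4]
orientation: [-2.084, -2.348, 0.0]
ft_force: [0.6, -0.0, 0.1]
width: 87.9
grasp_force: 0.0
```

Request:
play_rows([
  [0, 0, 0],
  [0, 0, 0],
  [0, 0, 0],
  [0, 0, 0],
  [0, 0, 0],
  [0, 0, 0],
], yaw=[0, 0, 0, 0, 0, 0], gripper=1)

```text
t: 12.93
ee_pos: [560.9, -329.8, 51.0]
orientation: [2.087, 2.347, 0.0]
ft_force: [-0.5, -0.2, 1.9]
width: 51.5
grasp_force: 29.7
```

Request:
play_rows([
  [0, 0, 20],
  [0, 0, 40],
  [0, 0, 40],
  [0, 10, 40],
  [0, 20, 30],
  [4, 38, 9],
  [4, 38, 0],
  [4, 38, 0],
], yaw=[0, 0, 0, 0, 0, 0, 0, 0])

```text
t: 13.6
ee_pos: [572.9, -184.7, 230.8]
orientation: [2.088, 2.345, 0.002]
ft_force: [-0.1, -0.2, -1.7]
width: 51.2
grasp_force: 30.0
```

Request:
play_rows([
  [5, 39, 0],
  [6, 39, 0],
  [6, 39, 0],
  [6, 39, 0],
  [6, 39, 0],
  [6, 39, 0],
  [3, 19, 0],
  [0, 0, 0],
], yaw=[0, 0, 0, 0, 0, 0, 0, 0])

```text
t: 14.27
ee_pos: [610.9, 71.4, 229.3]
orientation: [-2.083, -2.351, -0.001]
ft_force: [0.2, -0.3, -0.9]
width: 51.4
grasp_force: 30.0
```

Request:
play_rows([
  [0, 0, 0],
], yaw=[0])

```text
t: 14.35
ee_pos: [610.4, 68.3, 229.1]
orientation: [-2.085, -2.35, 0.001]
ft_force: [-0.3, -0.5, -0.4]
width: 51.6
grasp_force: 30.0
```

Request:
play_rows([
  [0, 0, -20],
  [0, 0, -30],
  [0, 0, -30],
  [0, 0, -20],
  [0, 0, -10],
  [0, 0, -10],
  [0, 0, -10],
  [0, 0, 0],
], yaw=[0, 0, 0, 0, 0, 0, 0, 0])

```text
t: 15.02
ee_pos: [610.2, 66.8, 98.2]
orientation: [-2.088, -2.346, 0.002]
ft_force: [0.0, -0.3, -1.2]
width: 51.8
grasp_force: 30.0
```

Request:
play_rows([
  [0, 0, -5],
  [0, 0, -4],
  [0, 0, -3],
  [0, 0, 0],
  [0, 0, 0],
], yaw=[0, 0, 0, 0, 0])

```text
t: 15.43
ee_pos: [610.9, 67.5, 87.6]
orientation: [2.087, 2.348, 0.0]
ft_force: [-0.0, 0.3, -0.8]
width: 51.4
grasp_force: 30.0
```

Request:
play_rows([
  [0, 0, -1],
  [0, 0, 0],
], yaw=[0, 0])

```text
t: 15.6
ee_pos: [610.8, 67.5, 86.6]
orientation: [2.087, 2.348, 0.0]
ft_force: [-0.1, 0.3, -1.8]
width: 51.4
grasp_force: 30.0
```

Request:
play_rows([
  [0, 0, 0],
  [0, 0, 0],
  [0, 0, 0],
], yaw=[0, 0, 0], gripper=0.28)

```text
t: 15.85
ee_pos: [611.0, 67.4, 86.7]
orientation: [2.087, 2.347, 0.001]
ft_force: [0.8, -0.5, -0.6]
width: 62.8
grasp_force: 0.0
```

Request:
play_rows([
  [0, 0, 15],
  [0, 0, 30],
  [0, 0, 40],
  [0, 0, 40],
  [-10, -20, 30],
  [-10, -40, 0],
  [-10, -40, 0],
  [-10, -40, 0],
], yaw=[0, 0, 0, 0, 0, 0, 0, 0])

```text
t: 16.52
ee_pos: [570.6, -73.6, 242.7]
orientation: [2.084, 2.348, 0.002]
ft_force: [0.8, 0.0, -0.8]
width: 63.1
grasp_force: 0.0
```

```bash
python3 find.py wrist top side
```

```text
16.5167 [570.6 -73.6 242.7]
wrist [313   0  47  14 471] 105.3 600.2 108.5 16.8
wrist [ 311   19   58   68 2901] 106.8 608.8 67.2 25.5
wrist [180 368  13   7  62] 68.5 478.7 -322.6 6.9
top [210 161   8  15  68] 106.6 612.4 74.0 21.4
top [189 164  18  18 250] 105.9 600.4 125.0 25.9
top [349 214  18  18 245] 72.1 466.6 -344.9 26.1
side [290 174  15   7  54] 69.5 466.1 -334.1 22.5
side [202 259  20  34 391] 106.0 598.1 89.9 47.5
```

Request:
play_rows([
  [-15, -37, 0],
  [-15, -37, 0],
  [-15, -37, 0],
  [-15, -37, 0],
  [-15, -37, -5],
  [-15, -37, -15],
  [-12, -30, -20],
  [0, 0, -20],
], yaw=[0, 0, 0, 0, 0, 0, 0, 0], gripper=0)

```text
t: 17.33
ee_pos: [468.7, -327.8, 181.8]
orientation: [2.089, 2.342, -0.001]
ft_force: [0.3, 0.1, -0.1]
width: 87.7
grasp_force: 0.0
```

Request:
play_rows([
  [0, 0, 0],
  [0, 0, 0],
], yaw=[0, 0])

```text
t: 17.5
ee_pos: [469.1, -322.6, 181.0]
orientation: [-2.086, -2.346, -0.0]
ft_force: [-0.2, 0.5, 0.3]
width: 87.8
grasp_force: 0.0
```

```bash
python3 find.py wrist
```

```text
17.5 [ 469.1 -322.6  181. ]
wrist [ 246  201   55   55 2410] 72.1 465.2 -343.2 25.9
```

Request:
play_rows([
  [-1, -10, -25],
  [-1, -10, -30],
  [0, 0, -30],
  [0, 0, -25],
  [0, 0, -15],
  [0, 0, -9],
  [0, 0, 0],
], yaw=[0, 0, 0, 0, 0, 0, 0])

```text
t: 18.13
ee_pos: [467.7, -342.5, 47.2]
orientation: [-2.085, -2.349, -0.0]
ft_force: [-0.4, -1.4, 1.0]
width: 88.1
grasp_force: 0.0
```

Request:
play_rows([
  [0, 0, 0],
  [0, 0, 0],
  [0, 0, 0],
  [0, 0, 0],
  [0, 0, 0],
  [0, 0, 0],
], yaw=[0, 0, 0, 0, 0, 0], gripper=1)

```text
t: 18.63
ee_pos: [467.2, -343.9, 48.3]
orientation: [2.087, 2.347, -0.0]
ft_force: [0.8, 0.8, 1.4]
width: 51.5
grasp_force: 29.8
```

Request:
play_rows([
  [0, 0, 20],
  [0, 0, 40],
  [0, 0, 40],
  [0, 10, 40],
  [0, 20, 30],
  [5, 38, 10],
  [5, 38, 0],
  [5, 38, 0],
], yaw=[0, 0, 0, 0, 0, 0, 0, 0])

```text
t: 19.3
ee_pos: [482.1, -198.7, 229.0]
orientation: [2.088, 2.344, 0.001]
ft_force: [1.4, -0.3, -2.7]
width: 51.2
grasp_force: 30.0
```

Request:
play_rows([
  [6, 39, 0],
  [6, 39, 0],
  [6, 39, 0],
  [6, 39, 0],
  [6, 39, 0],
  [6, 39, 0],
  [6, 23, 0],
  [0, 0, 0],
], yaw=[0, 0, 0, 0, 0, 0, 0, 0])

```text
t: 19.97
ee_pos: [524.6, 61.2, 227.7]
orientation: [-2.083, -2.351, -0.002]
ft_force: [0.0, -0.3, -1.4]
width: 51.3
grasp_force: 30.0
```

Request:
play_rows([
  [0, 0, 0],
  [0, 0, 0],
], yaw=[0, 0])

```text
t: 20.13
ee_pos: [523.5, 56.8, 227.4]
orientation: [-2.087, -2.348, 0.002]
ft_force: [-0.1, 0.1, -1.7]
width: 51.0
grasp_force: 30.0
```

Target TCP z is about 84.

Request:
play_rows([
  [1, 0, -20],
  [0, 0, -30],
  [0, 0, -30],
  [0, 0, -20],
  [0, 0, -10],
  [0, 0, -10],
  [0, 0, -10],
  [0, 0, 0],
], yaw=[0, 0, 0, 0, 0, 0, 0, 0])

```text
t: 20.8
ee_pos: [524.6, 56.7, 96.7]
orientation: [-2.088, -2.346, 0.002]
ft_force: [0.4, -0.3, -2.0]
width: 51.1
grasp_force: 30.0
```

Request:
play_rows([
  [0, 0, -5],
  [0, 0, -4],
  [0, 0, -4],
  [0, 0, 0],
  [0, 0, 0],
], yaw=[0, 0, 0, 0, 0])

```text
t: 21.22
ee_pos: [525.1, 57.3, 84.9]
orientation: [2.087, 2.348, 0.0]
ft_force: [-0.2, 0.1, -2.0]
width: 51.0
grasp_force: 30.0
```

Request:
play_rows([
  [0, 0, 0],
  [0, 0, 0],
  [0, 0, 0],
], yaw=[0, 0, 0], gripper=0.28)

```text
t: 21.47
ee_pos: [525.5, 57.4, 85.2]
orientation: [2.087, 2.347, 0.001]
ft_force: [-0.3, 0.6, 0.5]
width: 62.4
grasp_force: 0.0
```

Request:
play_rows([
  [0, 0, 15],
  [0, 0, 30],
  [0, 0, 40],
  [0, 0, 40],
  [10, -20, 40],
  [10, -40, 0],
  [0, -40, 0],
  [0, 0, 0],
], yaw=[0, 0, 0, 0, 0, 0, 0, 0])

```text
t: 22.13
ee_pos: [545.1, -46.0, 247.6]
orientation: [2.089, 2.341, 0.001]
ft_force: [-0.5, -0.1, -0.2]
width: 63.3
grasp_force: 0.0
```

```bash
python3 find.py wrist top side; python3 - <<'E'
from h import *
p=shot('wrist');C=cloud(p);save(p,'w4.png')
for k in ['keeper','lever_tip','hook_bar']:
    for d in models.landmark_of(p,k)[:3]:
        u,v=d['location'];q=pt(p,u,v,C);print(k,round(d['conf'],2),np.round([u,v]),q.round(1),loc(q).round(1))
hsv=cv2.cvtColor(p['pixels'],cv2.COLOR_RGB2HSV);L=loc(C)
red=((hsv[...,0]<6)|(hsv[...,0]>174))&(hsv[...,1]>200)&(L[...,1]<-80)&(L[...,1]>-220)&(abs(L[...,0])<30)&(L[...,2]>60)
yel=(hsv[...,0]>14)&(hsv[...,0]<34)&(hsv[...,1]>150)&(L[...,1]<-100)&(L[...,1]>-220)&(abs(L[...,0])<40)&(L[...,2]>110)
for m in(red,yel):
    print(m.sum(),np.percentile(L[m],[2,50,98],axis=0).round(1).tolist() if m.sum() else 0)
E
```

```text
22.1333 [545.1 -46.  247.6]
wrist [ 332    0   61   50 2460] 106.7 597.9 127.7 25.8
wrist [ 242   58   55   60 2591] 106.9 523.2 57.6 25.8
wrist [ 333   58   58   59 2691] 106.8 608.8 67.8 25.9
top [189 164  13  17 142] 106.4 600.5 125.1 25.4
top [215 190  15   6  64] 106.1 538.9 51.3 20.8
side [199 259  23  34 441] 106.1 601.2 92.0 48.6
side [238 261  20  20 274] 106.4 525.4 60.5 26.0
lever_tip 0.88 [316. 226.] [582.7 -58.5 121.4] [   2.3 -155.7  121.4]
hook_bar 0.92 [321. 235.] [585.6 -63.4 132.3] [   4.5 -160.9  132.3]
1136 [[-11.3, -155.0, 90.3], [0.8, -136.8, 109.0], [12.6, -117.3, 123.6]]
4689 [[-37.6, -170.0, 138.7], [-2.4, -114.9, 352.8], [21.4, -103.0, 355.4]]
```

View pics/w4.png

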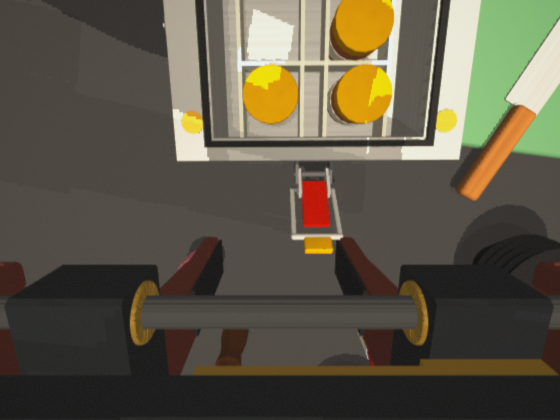

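The wrist view shows three caps in the wells at (270,93), (362,93) and (362,25), with the paddle at (315,203) and the tab at (318,245). The caps measure about 107 mm high, so the jars are on the floor. Next I go behind the lid.

Request:
play_rows([
  [0, 0, 38],
  [0, 10, 38],
  [0, 20, 36],
  [0, 40, 0],
  [0, 40, 0],
  [0, 40, 0],
  [0, 40, 0],
  [0, 40, 0],
], yaw=[0, 0, 0, 0, 0, 0, 0, 0], gripper=1)

```text
t: 23.15
ee_pos: [543.3, 192.0, 358.2]
orientation: [2.086, 2.349, 0.0]
ft_force: [1.1, -0.8, -0.0]
width: 13.7
grasp_force: 0.0
```

Request:
play_rows([
  [-1, 40, 0],
  [-2, 40, 0],
  [-2, 40, 0],
  [0, 2, 0],
  [0, 0, 0],
  [0, 0, 0],
], yaw=[0, 0, 0, 0, 0, 0])

```text
t: 23.65
ee_pos: [538.5, 311.4, 357.6]
orientation: [2.085, 2.35, -0.002]
ft_force: [-0.3, -0.1, 0.5]
width: 0.0
grasp_force: 0.0
```

```bash
python3 - <<'E'
from h import *
o=ctrl.get_obs();print(o['ee_pos'].round(1),loc(o['ee_pos']).round(1))
p=shot('side');save(p,'s5.png')
E
```

```text
[538.5 311.4 357.6] [  3.2 216.8 357.6]
```

View pics/s5.png

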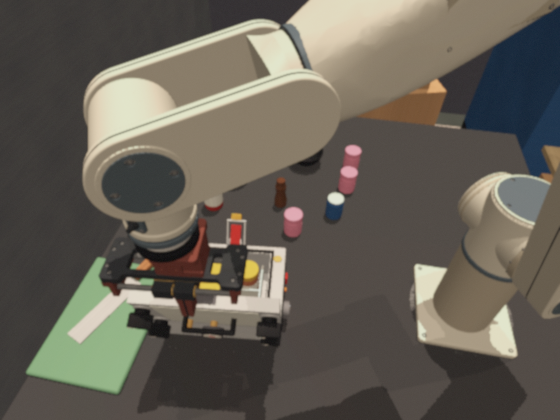

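Request:
play_rows([
  [0, 0, -30],
  [0, 0, -30],
  [0, 0, -30],
  [0, 0, -15],
  [0, 0, 0],
  [2, -12, 0],
  [2, -12, 2],
  [2, -12, 3],
], yaw=[0, 0, 0, 0, 0, 0, 0, 0])

```text
t: 24.37
ee_pos: [546.1, 274.4, 260.2]
orientation: [-2.088, -2.347, -0.005]
ft_force: [-3.6, 6.9, 4.3]
width: 0.3
grasp_force: 3.6
```

Request:
play_rows([
  [2, -12, 3],
  [2, -12, 4],
  [1, -12, 4],
  [2, -15, 3],
  [2, -15, 3],
  [2, -15, 0],
  [2, -15, 0],
  [2, -15, -3],
], yaw=[0, 0, 0, 0, 0, 0, 0, 0])

```text
t: 25.03
ee_pos: [560.4, 162.6, 273.4]
orientation: [2.088, 2.347, 0.002]
ft_force: [-2.3, 4.2, 0.3]
width: 0.5
grasp_force: 1.9
```

Request:
play_rows([
  [1.6, -13, -7],
  [1.6, -14, -6],
  [1.6, -13, -6],
  [1.6, -13, -8],
  [1.5, -12, -9],
  [1.4, -11, -11],
  [1.2, -10, -11],
  [1, -8, -13],
], yaw=[0, 0, 0, 0, 0, 0, 0, 0])

```text
t: 25.7
ee_pos: [571.6, 68.6, 199.9]
orientation: [2.088, 2.347, -0.001]
ft_force: [0.7, -0.1, 1.9]
width: 0.2
grasp_force: 1.2
```

Request:
play_rows([
  [1, -8, -13],
  [0.7, -6, -14],
  [0.6, -5, -14],
  [0, -1, -6],
  [0, 0, 0],
], yaw=[0, 0, 0, 0, 0])

```text
t: 26.12
ee_pos: [572.1, 49.2, 151.5]
orientation: [-2.086, -2.345, 0.006]
ft_force: [-0.5, 0.3, -1.0]
width: 0.3
grasp_force: 0.0
```

Request:
play_rows([
  [0, 0, -3],
  [0, 0, -2],
  [0, 0, 0],
], yaw=[0, 0, 0])

```text
t: 26.37
ee_pos: [573.9, 50.2, 149.1]
orientation: [2.087, 2.348, -0.0]
ft_force: [0.5, 0.9, 0.3]
width: 0.7
grasp_force: 0.0
```

```bash
python3 - <<'E'
from h import *
for n in('side','top'):
    L=loc(cloud(shot(n)))
    m=(L[...,2]>110)&(L[...,2]<160)&(abs(L[...,0])<125)&(abs(L[...,1])<95)
    q=L[m];print(n,len(q))
    for y in range(-90,95,20):
        s=q[abs(q[:,1]-y)<6];print(y,len(s),np.percentile(s[:,2],[10,50,90]).round(1) if len(s)>5 else 0)
E
```

```text
side 7263
-90 133 [146.8 148.4 150.2]
-70 273 [148.2 149.9 151.7]
-50 381 [147.6 149.7 152.4]
-30 312 [146.2 148.6 150.8]
-10 481 [146.1 148.5 150.6]
10 449 [145.3 147.6 149.6]
30 390 [145.1 147.1 149. ]
50 426 [145.1 147.1 149. ]
70 599 [143.6 146.  149.4]
90 1284 [116.9 139.1 145.2]
top 632
-90 309 [145.6 148.6 151.7]
-70 105 [146.2 149.9 154.5]
-50 9 [145.4 152.3 154.8]
-30 0 0
-10 0 0
10 1 0
30 14 [144.4 146.9 148.9]
50 10 [143.7 146.3 150.1]
70 0 0
90 0 0
```

Request:
play_rows([
  [0, 0, -2],
  [0, 0, -1.5],
  [0, 0, 0],
  [0, 0, 0],
  [0, 0, 0],
], yaw=[0, 0, 0, 0, 0])

```text
t: 26.88
ee_pos: [574.5, 50.0, 146.5]
orientation: [2.086, 2.347, 0.001]
ft_force: [-1.4, -0.4, 6.2]
width: 0.5
grasp_force: 2.7
```

Request:
play_rows([
  [0, 0, 30],
  [0, 0, 40],
  [1, -25, 10],
  [2, -40, 0],
  [3, -40, 0],
  [3, -40, 0],
  [3, -14, 0],
  [0, 0, 0],
], yaw=[0, 0, 0, 0, 0, 0, 0, 0])

```text
t: 27.55
ee_pos: [586.4, -111.9, 225.7]
orientation: [2.091, 2.343, 0.0]
ft_force: [0.5, -0.1, -0.3]
width: 0.3
grasp_force: 0.0
```

```bash
cat > latch.py <<'E'
from h import *
import sys
o=ctrl.get_obs();print(o['t'],o['ee_pos'].round(1),loc(o['ee_pos']).round(1))
p=shot('wrist');C=cloud(p);L=loc(C)
if len(sys.argv)>1: save(p,sys.argv[1])
for k in ['keeper','lever_tip','hook_bar','knob1_grip']:
    for d in models.landmark_of(p,k)[:4]:
        u,v=d['location'];q=pt(p,u,v,C);print(k,round(d['conf'],2),np.round([u,v]),loc(q).round(1))
hsv=cv2.cvtColor(p['pixels'],cv2.COLOR_RGB2HSV)
for nm,m in(('red',((hsv[...,0]<6)|(hsv[...,0]>174))&(hsv[...,1]>200)),('yel',(hsv[...,0]>14)&(hsv[...,0]<34)&(hsv[...,1]>150))):
    m=m&(L[...,1]<-85)&(L[...,1]>-220)&(abs(L[...,0])<30)&(L[...,2]>40)&(L[...,2]<200)
    print(nm,m.sum(),np.percentile(L[m],[2,50,98],axis=0).round(1).tolist() if m.sum() else 0)
m=(L[...,1]<-96)&(L[...,1]>-116)&(abs(L[...,0])<17)&(L[...,2]>110)&(L[...,2]<150)
print('keeper',m.sum(),np.percentile(L[m],[2,50,98],axis=0).round(1).tolist() if m.sum() else 0)
E
python3 latch.py w5.png
```

```text
27.55 [ 586.4 -111.9  225.7] [  -0.5 -209.2  225.7]
keeper 0.59 [277.  78.] [  -2.  -101.2  125.2]
lever_tip 0.8 [280. 146.] [ 1.000e-01 -1.538e+02  1.227e+02]
hook_bar 0.97 [283. 157.] [   2.3 -162.1  134.6]
red 1257 [[-10.9, -154.6, 90.9], [1.0, -137.5, 109.3], [12.7, -117.8, 123.8]]
yel 540 [[-11.3, -174.8, 135.6], [0.6, -168.3, 143.0], [13.1, -162.7, 146.1]]
keeper 1001 [[-16.2, -112.6, 123.0], [-0.4, -104.3, 125.2], [16.7, -96.2, 130.6]]
```

View pics/w5.png

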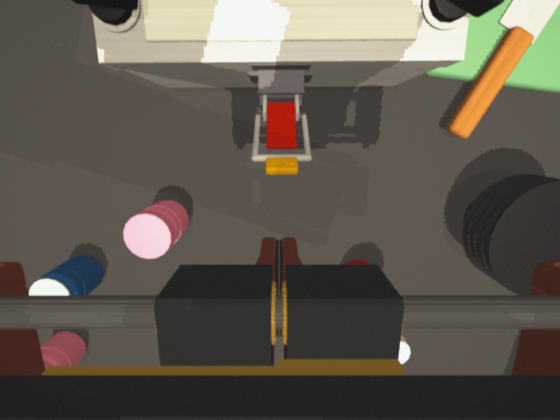

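The view shows the lid shut, the keeper at (280,78), the paddle at (282,125) and the hook with its tab at (282,165) leaning outward. I push the tab inward.

Request:
play_rows([
  [0, 0, -30],
  [0, 0, -30],
  [0, 0, -22],
  [0, 0, -7],
  [-1, 10, 0],
  [-1, 10, 0],
  [-1, 10, 0],
  [-1, 10, 0],
], yaw=[0, 0, 0, 0, 0, 0, 0, 0])

```text
t: 28.47
ee_pos: [582.9, -67.5, 138.3]
orientation: [2.085, 2.347, 0.002]
ft_force: [-0.5, -0.5, 0.6]
width: 0.3
grasp_force: 0.1
```

Request:
play_rows([
  [-1, 8, 0],
  [-1, 8, 0],
  [-1, 8, 0],
  [-1, 8, 0],
  [0, 5, 0],
  [0, 0, 0],
  [0, 0, 0],
], yaw=[0, 0, 0, 0, 0, 0, 0])

```text
t: 29.05
ee_pos: [578.0, -31.7, 136.6]
orientation: [2.087, 2.348, -0.0]
ft_force: [-0.5, 0.3, -0.8]
width: 0.9
grasp_force: 0.0
```

```bash
python3 latch.py; python3 - <<'E'
from h import *
p=shot('side');L=loc(cloud(p));hsv=cv2.cvtColor(p['pixels'],cv2.COLOR_RGB2HSV)
m=(hsv[...,0]>14)&(hsv[...,0]<34)&(hsv[...,1]>150)&(L[...,1]<-85)&(L[...,1]>-220)&(abs(L[...,0])<30)&(L[...,2]>100)
print(m.sum(),np.median(L[m],0) if m.any() else '')
E
```

```text
29.05 [578.  -31.7 136.6] [   0.9 -128.5  136.6]
keeper 0.84 [278. 206.] [  -0.5 -103.   125. ]
lever_tip 0.66 [282. 207.] [   1.8 -103.4  125.1]
hook_bar 0.62 [282. 197.] [  1.6 -92.8 147.1]
red 506 [[-10.7, -137.0, 96.2], [2.0, -126.8, 100.1], [13.1, -117.2, 160.2]]
yel 627 [[-10.6, -97.0, 138.0], [1.1, -90.0, 148.1], [12.5, -87.1, 149.8]]
keeper 1468 [[-16.3, -112.2, 124.1], [0.0, -106.4, 125.9], [16.3, -96.6, 138.8]]
0
```

Hook is over the keeper's lip: the tab is at local y −90. Now I press the paddle.

Request:
play_rows([
  [2, -13, 0],
  [0, 0, -10],
  [0, 0, -9],
  [0.5, -3, -8],
  [0.5, -3, -8],
  [0.6, -5, -9],
  [0.6, -5, -9],
  [0, 0, 0],
], yaw=[0, 0, 0, 0, 0, 0, 0, 0])

```text
t: 30.02
ee_pos: [581.4, -61.6, 81.5]
orientation: [-2.087, -2.346, 0.002]
ft_force: [0.1, 0.1, -0.0]
width: 0.5
grasp_force: 0.0
```

```bash
python3 latch.py
```

```text
30.0167 [581.4 -61.6  81.5] [   0.6 -158.6   81.5]
keeper 0.94 [280. 160.] [   0.4 -102.   122.1]
hook_bar 0.72 [285. 147.] [  2.1 -96.3 136.3]
red 2345 [[-11.1, -157.2, 79.8], [1.5, -135.7, 81.3], [13.2, -122.1, 82.9]]
yel 4558 [[-27.5, -140.4, 131.3], [1.4, -139.3, 187.8], [24.7, -94.5, 190.7]]
keeper 3808 [[-16.3, -112.4, 121.1], [0.0, -105.0, 123.0], [16.4, -96.3, 136.1]]
```

Request:
play_rows([
  [0.7, -6, -8],
  [0.6, -5, -8],
  [0, 0, -6],
  [-0.3, 2, -6],
  [-0.3, 2, -3],
  [0, 0, 0],
  [0, 0, 0],
], yaw=[0, 0, 0, 0, 0, 0, 0])

```text
t: 30.85
ee_pos: [582.5, -68.7, 52.2]
orientation: [2.086, 2.348, -0.002]
ft_force: [-1.3, -5.1, 2.3]
width: 0.3
grasp_force: 2.4
```

```bash
python3 latch.py
```

```text
30.85 [582.5 -68.7  52.2] [   0.9 -165.8   52.2]
keeper 0.65 [280. 143.] [   0.5 -101.5  121.9]
lever_tip 0.71 [281. 243.] [   1.1 -155.8   60.7]
hook_bar 0.9 [285. 128.] [  1.6 -97.4 141.2]
red 2710 [[-11.0, -156.7, 51.2], [1.1, -136.5, 64.9], [13.0, -122.3, 74.6]]
yel 6616 [[-26.6, -147.4, 130.7], [1.3, -139.1, 152.8], [24.3, -94.0, 161.2]]
keeper 7327 [[-16.2, -112.2, 121.1], [0.2, -104.1, 123.6], [16.3, -96.3, 142.4]]
```

Request:
play_rows([
  [0, 0, -2],
  [0, 0, -2],
  [0, 0, 0],
  [0.5, -3, 10],
  [1, -10, 30],
  [1, -5, 35],
  [0, 0, 35],
  [0, 0, 30],
], yaw=[0, 0, 0, 0, 0, 0, 0, 0])

```text
t: 31.77
ee_pos: [585.3, -86.0, 190.1]
orientation: [2.088, 2.347, -0.0]
ft_force: [1.4, -0.1, 0.7]
width: 0.6
grasp_force: 0.0
```

```bash
python3 latch.py w6.png; python3 - <<'E'
from h import *
L=loc(cloud(shot('side')))
m=(L[...,2]>138)&(L[...,2]<156)&(abs(L[...,0])<60)&(abs(L[...,1])<80)
q=L[m];k=np.polyfit(q[:,1],q[:,2],1);r=abs(q[:,2]-np.polyval(k,q[:,1]))<2.5;print(np.polyfit(q[r,1],q[r,2],1))
E
```

```text
31.7667 [585.3 -86.  190.1] [   1.5 -183.4  190.1]
keeper 0.92 [280. 108.] [   1.7 -100.3  125.6]
lever_tip 0.87 [278. 180.] [  -0.4 -170.1    1. ]
hook_bar 0.95 [282. 105.] [  3.  -99.  134.5]
knob1_grip 0.9 [64. 20.] [-104.8  -62.5  181.3]
red 1215 [[-10.9, -160.7, 48.3], [0.9, -138.0, 63.9], [12.6, -118.3, 76.1]]
yel 455 [[-11.2, -100.0, 129.7], [1.0, -97.1, 140.9], [13.2, -94.0, 143.2]]
keeper 1292 [[-16.3, -112.4, 120.9], [0.2, -103.4, 124.9], [16.3, -96.5, 142.2]]
[-2.05801156e-03  1.45785016e+02]
```

View pics/w6.png

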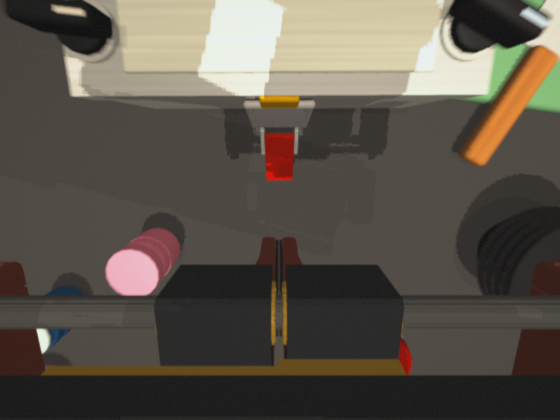

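The latch is down (red paddle at (280,155)) and the tab at (280,102) sits in the keeper, with the lid flat. Next I look at the knobs from above the lid.

Request:
play_rows([
  [0, 10, 40],
  [0, 20, 35],
  [-2, 38, 15],
  [-2, 38, 15],
  [-3, 38, 10],
  [-3, 20, 10],
  [0, 0, 0],
  [0, 0, 0],
], yaw=[0, 0, 0, 0, 0, 0, 0, 0], gripper=0)

```text
t: 32.73
ee_pos: [574.8, 78.9, 312.2]
orientation: [-2.084, -2.349, 0.003]
ft_force: [-0.0, -0.1, -0.6]
width: 50.7
grasp_force: 0.0
```

```bash
cat > knobs.py <<'E'
from h import *
import sys
o=ctrl.get_obs();M=R.from_rotvec(o['orientation']).as_matrix();print(o['t'],o['ee_pos'].round(1),loc(o['ee_pos']).round(1),'tool y ang',np.degrees(np.arctan2(M[1,1],M[0,1])).round(1))
for n in sys.argv[1:]:
    p=shot(n);save(p,'k_%s_%d.png'%(n,p['shot']));C=cloud(p);L=loc(C)
    m=((C[...,2]>172)&(C[...,2]<186)&(abs(L[...,1])<88)&(abs(L[...,0])>70)&(abs(L[...,0])<145)).astype(np.uint8)
    k,l,s,c=cv2.connectedComponentsWithStats(m)
    for i in range(1,k):
        if s[i,4]>30:
            q=C[l==i];(x,y),(w,h),a=cv2.minAreaRect(q[:,:2].astype(np.float32))
            if h>w: a+=90;w,h=h,w
            print(n,s[i,4],'world',round(x,1),round(y,1),'loc',loc([x,y,0])[:2].round(1),'size',round(w),round(h),'long axis world deg',round((a+90)%180-90,1),'z',q[:,2].max().round(1))
    for d in models.landmark_of(p,'knob1_grip')[:5]: print(round(d['conf'],2),np.round(d['location']),loc(pt(p,*d['location'],C)).round(1))
E
python3 knobs.py wrist top side
```

```text
32.7333 [574.8  78.9 312.2] [ 11.1 -18.3 312.2] tool y ang 6.9
wrist 694 world 443.5 144.0 loc [-111.4   62.1] size 41 12 long axis world deg -28.3 z 184.3
wrist 699 world 666.8 171.6 loc [113.6  62.5] size 42 13 long axis world deg -26.1 z 184.0
wrist 518 world 681.1 52.6 loc [113.4 -57.3] size 42 12 long axis world deg -19.4 z 184.8
wrist 571 world 458.0 25.9 loc [-111.3  -56.9] size 41 12 long axis world deg 1.0 z 184.3
0.9 [162. 236.] [-107.6  -52.3  180.4]
top 70 world 683.1 49.2 loc [114.9 -61. ] size 41 12 long axis world deg -19.2 z 184.6
top 75 world 460.2 22.3 loc [-109.6  -60.7] size 41 12 long axis world deg 2.6 z 185.7
0.73 [327. 265.] [-261.4 -324.    68.5]
0.62 [331. 210.] [-105.6 -349.8   99.9]
0.53 [242. 177.] [  10.9 -103.9  122.3]
0.46 [226. 222.] [-118.5  -54.6  178. ]
side 99 world 683.1 55.0 loc [115.7 -55.2] size 42 12 long axis world deg -20.0 z 183.2
side 112 world 459.9 27.5 loc [-109.2  -55.5] size 42 13 long axis world deg 0.3 z 183.0
side 123 world 669.2 173.8 loc [116.2  64.4] size 42 12 long axis world deg -26.8 z 184.7
side 128 world 444.3 146.7 loc [-110.3   64.7] size 40 13 long axis world deg -26.5 z 184.9
0.58 [278. 248.] [-111.7  -50.6  170.1]
```

Request:
play_rows([
  [-15, -7, 0],
  [-15, -7, 0],
  [-15, -7, 0],
  [-15, -7, -10],
  [-15, -7, -10],
  [-15, -7, -10],
  [-15, -6, -10],
  [-10, -4, -10],
], yaw=[7, 7, 7, 7, 7, 7, 7, 7], gripper=0.55)

```text
t: 33.7
ee_pos: [458.9, 24.9, 262.9]
orientation: [-0.734, -3.054, 0.0]
ft_force: [0.8, 1.0, 0.2]
width: 39.5
grasp_force: 0.0
```

Request:
play_rows([
  [0, 0, -10],
  [0, 0, -10],
  [0, 0, -10],
  [0, 0, 0],
  [0, 0, 0],
], yaw=[7, 7, 7, 7, 0])

```text
t: 34.12
ee_pos: [459.9, 25.4, 232.9]
orientation: [0.024, -3.14, 0.0]
ft_force: [-0.3, 0.9, 1.0]
width: 39.9
grasp_force: 0.0
```

```bash
python3 knobs.py wrist
```

```text
34.1167 [459.9  25.4 232.9] [-109.5  -57.6  232.9] tool y ang 90.9
wrist 1230 world 442.2 143.2 loc [-112.7   61.5] size 42 13 long axis world deg -29.3 z 183.8
wrist 890 world 456.5 24.8 loc [-112.9  -57.7] size 41 11 long axis world deg 1.0 z 183.6
0.6 [277. 222.] [-115.7  -58.5  181.7]
```

Request:
play_rows([
  [-1.5, 0, -20],
  [0, 0, -25],
  [0, 0, -20],
  [0, 0, -10],
  [0, 0, -5],
  [0, 0, 0],
], yaw=[0, 0, 0, 0, 0, 0])

```text
t: 34.72
ee_pos: [458.7, 26.0, 153.2]
orientation: [0.017, -3.14, 0.0]
ft_force: [-1.0, 0.1, -0.5]
width: 39.6
grasp_force: 0.0
```

Request:
play_rows([
  [0, 0, 0],
  [0, 0, 0],
  [0, 0, 0],
  [0, 0, 0],
  [0, 0, 0],
], yaw=[0, 0, 0, 0, 0], gripper=1)

```text
t: 35.13
ee_pos: [459.7, 25.4, 154.6]
orientation: [-0.02, 3.139, -0.002]
ft_force: [0.7, -6.1, 0.4]
width: 26.2
grasp_force: 30.0
```

Request:
play_rows([
  [0, 0, 0],
  [0, 0, 0],
  [0, 0, 0],
  [0, 0, 0],
  [0, 0, 0],
  [0, 0, 0],
  [0, 0, 0],
  [0, 0, 0],
], yaw=[-5, -7, -7, -7, -7, -7, -7, -7])

```text
t: 35.8
ee_pos: [459.2, 24.5, 154.6]
orientation: [1.415, 2.802, -0.003]
ft_force: [-1.1, -10.9, 2.7]
width: 26.1
grasp_force: 30.0
```

```bash
cat > st.py <<'E'
from h import *
o=ctrl.get_obs();M=R.from_rotvec(o['orientation']).as_matrix();print(o['t'],o['ee_pos'].round(1),'tool y ang',np.degrees(np.arctan2(M[1,1],M[0,1])).round(1),'F',o['ft_force'].round(1),'M',o['moment'].round(2),'w',round(o['width'],1),'q6',o['qpos'][5].round(2))
E
python3 st.py
```

```text
35.8 [459.2  24.5 154.6] tool y ang 36.4 F [ -1.1 -10.9   2.7] M [-1.94  0.11  0.08] w 26.1 q6 -0.6
```

Width is 26 mm where the wing is 12 mm, so the fingers are on something else. I back off and look.

Request:
play_rows([
  [0, 0, 0],
  [0, 0, 0],
  [0, 0, 0],
], yaw=[0, 0, 0], gripper=0.4)

```text
t: 36.05
ee_pos: [459.4, 26.2, 154.3]
orientation: [1.407, 2.807, 0.001]
ft_force: [0.8, -0.4, 0.4]
width: 42.8
grasp_force: 0.0
```

Request:
play_rows([
  [0, 0, 10],
  [0, 0, 25],
  [0, 0, 35],
  [0, 0, 20],
  [0, 0, 0],
], yaw=[0, 0, 0, 0, 0])

```text
t: 36.47
ee_pos: [461.7, 26.4, 248.7]
orientation: [1.404, 2.802, 0.007]
ft_force: [0.8, 0.7, -0.3]
width: 53.0
grasp_force: 0.0
```

```bash
python3 knobs.py wrist; python3 - <<'E'
import glob,os,cv2
f=max(glob.glob('pics/k_wrist_*'),key=os.path.getmtime);im=cv2.imread(f);cv2.imwrite('pics/kz.png',im);print(f)
E
```

```text
36.4667 [461.7  26.4 248.7] [-107.5  -56.8  248.7] tool y ang 36.8
wrist 1252 world 442.6 143.9 loc [-112.3   62.1] size 42 13 long axis world deg -27.5 z 184.2
wrist 817 world 456.8 25.3 loc [-112.5  -57.3] size 42 12 long axis world deg -53.6 z 184.0
0.65 [274. 214.] [-114.2  -53.3  181.4]
pics/k_wrist_43.png
```

View pics/kz.png

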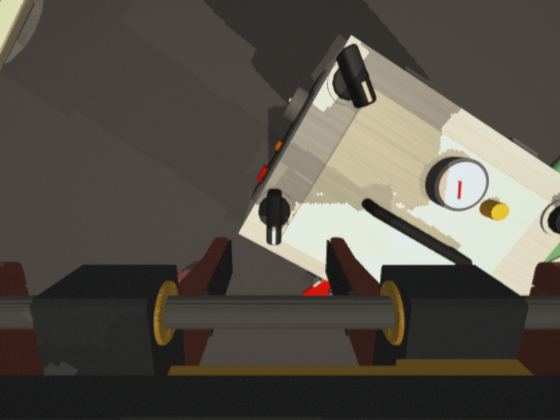

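The picture shows knob 1's wing at (273,215) and a round collar under it. The fingers turned the knob by the collar, 55° so far. I re-grip higher, on the wing itself.

Request:
play_rows([
  [-2, -1, -20],
  [-1, 0, -25],
  [0, 0, -25],
  [0, 0, -15],
  [0, 0, 0],
  [0, 0, 0],
], yaw=[0, 0, 0, 0, 0, 0])

```text
t: 37.07
ee_pos: [454.5, 25.1, 157.3]
orientation: [-1.407, -2.805, 0.003]
ft_force: [0.1, 0.7, 0.5]
width: 52.6
grasp_force: 0.0
```

Request:
play_rows([
  [0, 0, 0],
  [0, 0, 0],
  [0, 0, 0],
  [0, 0, 0],
  [0, 0, 0],
  [0, 0, 0],
], yaw=[0, 0, 0, 0, 0, 0], gripper=1)

```text
t: 37.57
ee_pos: [456.1, 25.1, 159.0]
orientation: [1.409, 2.807, 0.001]
ft_force: [0.2, -0.3, 0.6]
width: 16.2
grasp_force: 1.0
```

```bash
python3 st.py
```

```text
37.5667 [456.1  25.1 159. ] tool y ang 36.7 F [ 0.2 -0.3  0.6] M [ 0.21 -0.3  -0.03] w 16.2 q6 -0.61
```

Request:
play_rows([
  [1, 0, 0],
  [1, 0, 0],
  [0, 0, 0],
  [0, 0, 0],
  [0, 0, 0],
  [0, 0, 0],
  [0, 0, 0],
  [0, 0, 0],
], yaw=[0, 0, -7, -7, -7, -7, -7, -7])

```text
t: 38.23
ee_pos: [458.6, 26.3, 159.1]
orientation: [-2.328, -2.109, -0.004]
ft_force: [1.4, 7.9, 0.5]
width: 11.9
grasp_force: 30.0
```

Request:
play_rows([
  [0, 0, 0],
  [0, 0, 0],
  [0, 0, 0],
  [0, 0, 0],
], yaw=[-6, -6, 0, 0])

```text
t: 38.57
ee_pos: [458.9, 26.2, 159.1]
orientation: [-2.531, -1.86, -0.005]
ft_force: [1.6, 7.3, 1.0]
width: 11.7
grasp_force: 30.0
```

```bash
python3 st.py
```

```text
38.5667 [458.9  26.2 159.1] tool y ang -17.4 F [1.6 7.3 1. ] M [ 1.15 -0.24 -0.11] w 11.7 q6 0.33
```

Request:
play_rows([
  [0, 0, 0],
  [0, 0, 0],
  [0, 0, 0],
  [0, 0, 0],
], yaw=[-5, -5, 0, 0])

```text
t: 38.9
ee_pos: [459.0, 26.1, 159.1]
orientation: [-2.683, -1.633, -0.005]
ft_force: [3.3, 6.2, 0.9]
width: 11.6
grasp_force: 30.0
```

```bash
python3 st.py
```

```text
38.9 [459.   26.1 159.1] tool y ang -27.4 F [3.3 6.2 0.9] M [ 1.14 -0.36 -0.07] w 11.6 q6 0.51
```

Request:
play_rows([
  [0, 0, 0],
  [0, 0, 0],
  [0, 0, 0],
], yaw=[-5, 0, 0])

```text
t: 39.15
ee_pos: [459.0, 26.0, 159.1]
orientation: [2.751, 1.517, 0.004]
ft_force: [2.5, 6.5, 0.0]
width: 12.3
grasp_force: 30.4
```

```bash
python3 st.py
```

```text
39.15 [459.   26.  159.1] tool y ang -32.2 F [2.5 6.5 0. ] M [ 1.   -0.43  0.59] w 12.3 q6 0.59
```

Knob 1 is at its stop (moment jump to 0.6 N·m at the expected angle). Knob 4 next.

Request:
play_rows([
  [0, 0, 0],
  [0, 0, 0],
  [0, 0, 5],
  [0, 0, 30],
  [0, 0, 35],
  [-2, 15, 0],
  [-2, 15, 0],
  [-2, 15, 0],
], yaw=[0, 0, 0, 0, 0, 7, 7, 7], gripper=0.55)

```text
t: 39.82
ee_pos: [452.1, 70.3, 229.7]
orientation: [2.423, 1.997, 0.002]
ft_force: [0.1, 0.2, -0.5]
width: 39.7
grasp_force: 0.0
```

Request:
play_rows([
  [-2, 15, 0],
  [-2, 15, 0],
  [-2, 15, 0],
  [-2, 15, 0],
  [0, 13, 0],
  [0, 0, 0],
  [0, 0, 0],
  [0, 0, 0],
], yaw=[7, 7, 7, 7, 7, 7, 7, 7])

```text
t: 40.48
ee_pos: [443.7, 143.2, 228.9]
orientation: [-1.2, -2.903, 0.0]
ft_force: [-0.3, -0.7, -0.2]
width: 39.4
grasp_force: 0.0
```

Request:
play_rows([
  [0, 0, 0],
  [0, 0, 0],
  [0, 0, 0],
  [0, 0, 0],
], yaw=[7, 7, 3, 0])

```text
t: 40.82
ee_pos: [443.8, 142.9, 228.9]
orientation: [0.765, 3.047, -0.0]
ft_force: [-0.0, 0.7, -0.3]
width: 39.5
grasp_force: 0.0
```

```bash
python3 knobs.py wrist
```

```text
40.8167 [443.8 142.9 228.9] [-111.3   61.   228.9] tool y ang 61.8
wrist 911 world 442.2 144.5 loc [-112.7   62.8] size 41 12 long axis world deg -27.4 z 184.0
```

Request:
play_rows([
  [0.5, 1, -25],
  [0, 0, -25],
  [0, 0, -15],
  [0, 0, -4],
  [0, 0, 0],
  [0, 0, 0],
], yaw=[0, 0, 0, 0, 0, 0])

```text
t: 41.42
ee_pos: [444.7, 144.2, 160.1]
orientation: [0.769, 3.046, 0.0]
ft_force: [0.5, -0.4, 0.8]
width: 39.7
grasp_force: 0.0
```

Request:
play_rows([
  [0, 0, 0],
  [0, 0, 0],
  [0, 0, 0],
  [0, 0, 0],
  [0, 0, 0],
  [0, 0, 0],
  [0, 0, 0],
], yaw=[0, 0, 0, 0, 0, 0, 0], gripper=1)

```text
t: 42.0
ee_pos: [444.6, 144.1, 160.0]
orientation: [0.767, 3.046, 0.0]
ft_force: [-1.6, -0.7, 5.1]
width: 12.0
grasp_force: 30.0
```

Request:
play_rows([
  [0, 0, 0],
  [0, 0, 0],
  [0, 0, 0],
  [0, 0, 0],
  [0, 0, 0],
  [0, 0, 0],
  [0, 0, 0],
  [0, 0, 0],
], yaw=[-5, -7, -7, -7, -7, -7, -7, -7])

```text
t: 42.67
ee_pos: [444.2, 143.8, 160.0]
orientation: [2.074, 2.36, -0.001]
ft_force: [-2.7, -2.8, 7.9]
width: 11.9
grasp_force: 30.0
```

Request:
play_rows([
  [0, 0, 0],
  [0, 0, 0],
  [0, 0, 0],
  [0, 0, 0],
  [0, 0, 0],
  [0, 0, 0],
], yaw=[-7, -7, -7, -7, 0, 0])

```text
t: 43.17
ee_pos: [443.9, 143.8, 160.0]
orientation: [-2.579, -1.794, 0.002]
ft_force: [-3.6, -2.0, 8.4]
width: 11.9
grasp_force: 30.0
```

```bash
python3 st.py
```

```text
43.1667 [443.9 143.8 160. ] tool y ang -20.3 F [-3.6 -2.   8.4] M [-0.39  0.53 -0.04] w 11.9 q6 0.64
```

Request:
play_rows([
  [0, 0, 0],
  [0, 0, 0],
  [0, 0, 0],
  [0, 0, 0],
], yaw=[-5, -4, 0, 0])

```text
t: 43.5
ee_pos: [443.9, 143.9, 160.0]
orientation: [-2.711, -1.587, 0.002]
ft_force: [-3.7, -2.8, 9.1]
width: 11.4
grasp_force: 30.0
```

```bash
python3 st.py
```

```text
43.5 [443.9 143.9 160. ] tool y ang -29.3 F [-3.7 -2.8  9.1] M [-0.34  0.62  0.06] w 11.4 q6 0.8
```

Request:
play_rows([
  [0, 0, 0],
  [0, 0, 0],
  [0, 0, 0],
], yaw=[-4, 0, 0])

```text
t: 43.75
ee_pos: [443.9, 144.0, 160.0]
orientation: [2.764, 1.494, -0.001]
ft_force: [-3.3, -0.2, 7.9]
width: 12.6
grasp_force: 30.6
```

```bash
python3 st.py
```

```text
43.75 [443.9 144.  160. ] tool y ang -33.2 F [-3.3 -0.2  7.9] M [-0.07  0.54  0.65] w 12.6 q6 0.87
```

Request:
play_rows([
  [0, 0, 0],
  [0, 0, 0],
  [0, 0, 5],
  [0, 0, 30],
  [0, 0, 35],
  [30, 3, 0],
  [30, 3, 0],
  [30, 3, 0],
], yaw=[0, 0, 0, 0, 0, 7, 7, 7], gripper=0.55)

```text
t: 44.42
ee_pos: [535.9, 153.3, 231.2]
orientation: [2.44, 1.978, 0.004]
ft_force: [-0.4, 0.7, 0.7]
width: 39.5
grasp_force: 0.0
```

Request:
play_rows([
  [30, 3, 0],
  [30, 4, 0],
  [30, 4, 0],
  [30, 4, 0],
  [14, 3, 0],
  [0, 0, 0],
  [0, 0, 0],
  [0, 0, 0],
], yaw=[7, 7, 7, 7, 7, 7, 7, 7])

```text
t: 45.08
ee_pos: [668.6, 171.0, 229.2]
orientation: [-1.226, -2.892, 0.001]
ft_force: [-0.3, -0.6, -0.4]
width: 39.7
grasp_force: 0.0
```

Request:
play_rows([
  [0, 0, 0],
  [0, 0, 0],
  [0, 0, 0],
  [0, 0, 0],
], yaw=[7, 7, 6, 0])

```text
t: 45.42
ee_pos: [668.3, 171.0, 229.6]
orientation: [-0.709, -3.06, 0.0]
ft_force: [0.6, -0.2, 0.9]
width: 39.6
grasp_force: 0.0
```

```bash
python3 knobs.py wrist
```

```text
45.4167 [668.3 171.  229.6] [115.   61.7 229.6] tool y ang 63.9
wrist 948 world 666.3 171.5 loc [113.   62.4] size 41 12 long axis world deg -26.3 z 184.1
0.7 [188. 137.] [ 22.6  37.6 146.7]
```

Request:
play_rows([
  [0, 0, -25],
  [0, 0, -25],
  [0, 0, -15],
  [0, 0, -4],
  [0, 0, 0],
  [0, 0, 0],
], yaw=[0, 0, 0, 0, 0, 0])

```text
t: 46.02
ee_pos: [668.9, 171.2, 161.3]
orientation: [0.716, 3.058, 0.001]
ft_force: [-0.1, 0.8, 1.3]
width: 39.8
grasp_force: 0.0
```

Request:
play_rows([
  [0, 0, 0],
  [0, 0, 0],
  [0, 0, 0],
  [0, 0, 0],
  [0, 0, 0],
  [0, 0, 0],
  [0, 0, 0],
], yaw=[0, 0, 0, 0, 0, 0, 0], gripper=1)

```text
t: 46.6
ee_pos: [668.8, 171.4, 161.2]
orientation: [0.714, 3.058, 0.001]
ft_force: [0.1, 1.0, 3.1]
width: 12.0
grasp_force: 30.0
```

Request:
play_rows([
  [0, 0, 0],
  [0, 0, 0],
  [0, 0, 0],
  [0, 0, 0],
  [0, 0, 0],
  [0, 0, 0],
  [0, 0, 0],
  [0, 0, 0],
], yaw=[-5, -7, -7, -7, -7, -7, -7, -7])

```text
t: 47.27
ee_pos: [668.5, 171.2, 161.2]
orientation: [2.032, 2.396, 0.001]
ft_force: [-0.9, 0.5, 3.5]
width: 12.1
grasp_force: 30.0
```

Request:
play_rows([
  [0, 0, 0],
  [0, 0, 0],
  [0, 0, 0],
  [0, 0, 0],
  [0, 0, 0],
  [0, 0, 0],
  [0, 0, 0],
], yaw=[-7, -7, -7, -7, -7, 0, 0])

```text
t: 47.85
ee_pos: [668.3, 171.3, 161.2]
orientation: [-2.652, -1.684, -0.0]
ft_force: [-2.3, 1.3, 5.3]
width: 11.5
grasp_force: 30.0
```

```bash
python3 st.py
```

```text
47.85 [668.3 171.3 161.2] tool y ang -25.2 F [-2.3  1.3  5.3] M [ 0.1   0.29 -0.08] w 11.5 q6 0.67
```

Request:
play_rows([
  [0, 0, 0],
  [0, 0, 0],
  [0, 0, 0],
], yaw=[-6, 0, 0])

```text
t: 48.1
ee_pos: [668.3, 171.2, 161.2]
orientation: [2.735, 1.545, -0.0]
ft_force: [-1.8, 0.4, 6.4]
width: 11.9
grasp_force: 30.3
```

```bash
python3 st.py
```

```text
48.1 [668.3 171.2 161.2] tool y ang -31.1 F [-1.8  0.4  6.4] M [0.12 0.38 0.55] w 11.9 q6 0.78
```

Request:
play_rows([
  [0, 0, 0],
  [0, 0, 0],
  [0, 0, 5],
  [0, 0, 30],
  [0, 0, 35],
  [2, -15, 0],
  [2, -15, 0],
  [2, -15, 0],
], yaw=[0, 0, 0, 0, 0, 7, 7, 7], gripper=0.55)

```text
t: 48.77
ee_pos: [674.7, 125.7, 231.7]
orientation: [2.404, 2.022, 0.002]
ft_force: [1.4, -0.3, -0.6]
width: 39.3
grasp_force: 0.0
```

Request:
play_rows([
  [2, -15, 0],
  [2, -15, 0],
  [2, -15, 0],
  [2, -15, 0],
  [0, -14, 0],
  [0, 0, 0],
  [0, 0, 0],
  [0, 0, 0],
], yaw=[7, 7, 7, 7, 7, 7, 7, 7])

```text
t: 49.43
ee_pos: [682.3, 51.5, 230.7]
orientation: [-1.175, -2.913, 0.0]
ft_force: [-0.0, 0.6, -0.3]
width: 39.6
grasp_force: 0.0
```

Request:
play_rows([
  [0, 0, 0],
  [0, 0, 0],
  [0, 0, 0],
  [0, 0, 0],
  [0, 0, 0],
], yaw=[7, 7, 7, 4, 0])

```text
t: 49.85
ee_pos: [682.3, 51.9, 230.7]
orientation: [-0.522, -3.098, 0.0]
ft_force: [-0.2, 0.6, 0.2]
width: 39.5
grasp_force: 0.0
```

```bash
python3 knobs.py wrist
```

```text
49.85 [682.3  51.9 230.7] [114.5 -58.2 230.7] tool y ang 70.9
wrist 1146 world 666.7 170.7 loc [113.4  61.7] size 42 12 long axis world deg 60.8 z 183.6
wrist 899 world 680.7 52.7 loc [113.  -57.3] size 41 11 long axis world deg -19.3 z 183.7
```

Knob 3's wing is at 60.8° world, which matches the end stop (2.2 rad). Now knob 2.

Request:
play_rows([
  [0, 0, -25],
  [0, 0, -25],
  [0, 0, -15],
  [0, 0, -5],
  [0, 0, 0],
  [0, 0, 0],
], yaw=[0, 0, 0, 0, 0, 0])

```text
t: 50.45
ee_pos: [682.8, 52.1, 161.2]
orientation: [0.527, 3.096, 0.0]
ft_force: [-0.4, 0.3, 0.3]
width: 39.5
grasp_force: 0.0
```

Request:
play_rows([
  [0, 0, 0],
  [0, 0, 0],
  [0, 0, 0],
  [0, 0, 0],
  [0, 0, 0],
  [0, 0, 0],
  [0, 0, 0],
], yaw=[0, 0, 0, 0, 0, 0, 0], gripper=1)

```text
t: 51.03
ee_pos: [682.8, 52.5, 161.2]
orientation: [0.526, 3.096, 0.001]
ft_force: [0.8, 2.5, 3.9]
width: 12.2
grasp_force: 30.0
```

Request:
play_rows([
  [0, 0, 0],
  [0, 0, 0],
  [0, 0, 0],
  [0, 0, 0],
  [0, 0, 0],
  [0, 0, 0],
  [0, 0, 0],
  [0, 0, 0],
], yaw=[-5, -7, -7, -7, -7, -7, -7, -7])

```text
t: 51.7
ee_pos: [682.9, 52.5, 161.3]
orientation: [1.882, 2.515, 0.002]
ft_force: [0.2, 3.0, 3.7]
width: 11.8
grasp_force: 30.0
```

Request:
play_rows([
  [0, 0, 0],
  [0, 0, 0],
  [0, 0, 0],
  [0, 0, 0],
  [0, 0, 0],
  [0, 0, 0],
  [0, 0, 0],
  [0, 0, 0],
], yaw=[-7, -7, -7, -7, -7, -7, 0, 0])

```text
t: 52.37
ee_pos: [682.9, 52.4, 161.3]
orientation: [2.651, 1.686, 0.002]
ft_force: [0.9, 3.2, 5.1]
width: 11.9
grasp_force: 30.0
```

```bash
python3 st.py
```

```text
52.3667 [682.9  52.4 161.3] tool y ang -25.1 F [0.9 3.2 5.1] M [ 0.49 -0.08 -0.14] w 11.9 q6 0.5
```

Request:
play_rows([
  [0, 0, 0],
  [0, 0, 0],
  [0, 0, 0],
], yaw=[-6, 0, 0])

```text
t: 52.62
ee_pos: [682.9, 52.5, 161.2]
orientation: [2.734, 1.547, 0.002]
ft_force: [1.2, 3.1, 4.7]
width: 11.9
grasp_force: 30.3
```

```bash
python3 st.py
```

```text
52.6167 [682.9  52.5 161.2] tool y ang -31.0 F [1.2 3.1 4.7] M [ 0.5  -0.07  0.55] w 11.9 q6 0.6
```

Released; now I rise clear, towards a spot that sees everything, and verify.

Request:
play_rows([
  [0, 0, 0],
  [0, 0, 0],
  [0, 0, 5],
  [0, 0, 30],
  [0, 0, 40],
  [-20, -20, 30],
  [-30, -25, 10],
  [-30, -25, 10],
], yaw=[0, 0, 0, 0, 0, 5, 7, 7], gripper=0.55)

```text
t: 53.28
ee_pos: [602.2, -18.5, 287.4]
orientation: [2.437, 1.98, 0.003]
ft_force: [-0.3, -1.2, -0.4]
width: 39.5
grasp_force: 0.0
```

Request:
play_rows([
  [-15, -20, 10],
  [0, -10, 10],
  [0, 0, 0],
  [0, 0, 0],
  [0, 0, 0],
  [0, 0, 0],
], yaw=[7, 7, 5, 0, 0, 0])

```text
t: 53.78
ee_pos: [587.1, -47.8, 305.1]
orientation: [-2.089, -2.345, 0.001]
ft_force: [0.5, -0.7, -0.4]
width: 39.3
grasp_force: 0.0
```

```bash
python3 knobs.py wrist side; python3 latch.py w9.png; python3 - <<'E'
from h import *
L=loc(cloud(shot('side')))
m=(L[...,2]>138)&(L[...,2]<156)&(abs(L[...,0])<60)&(abs(L[...,1])<80)
q=L[m];k=np.polyfit(q[:,1],q[:,2],1);r=abs(q[:,2]-np.polyval(k,q[:,1]))<2.5;print(np.polyfit(q[r,1],q[r,2],1))
E
```

```text
53.7833 [587.1 -47.8 305.1] [   7.9 -145.6  305.1] tool y ang 6.6
wrist 758 world 681.2 52.2 loc [113.5 -57.8] size 42 12 long axis world deg 60.7 z 183.9
wrist 785 world 457.6 24.9 loc [-111.8  -57.8] size 42 12 long axis world deg 60.8 z 184.4
0.71 [147. 108.] [-108.4  -57.7  181.5]
side 108 world 683.1 55.4 loc [115.7 -54.8] size 42 13 long axis world deg 61.5 z 183.7
side 100 world 459.7 28.0 loc [-109.3  -54.9] size 42 12 long axis world deg 63.0 z 183.8
side 135 world 669.5 173.8 loc [116.5  64.4] size 42 13 long axis world deg 61.2 z 184.8
side 134 world 445.4 146.8 loc [-109.2   64.7] size 42 12 long axis world deg 61.5 z 183.6
0.47 [279. 246.] [-113.8  -53.1  174.6]
53.9833 [587.3 -47.5 305.1] [   8.2 -145.4  305.1]
keeper 0.64 [270. 154.] [  -2.5 -102.2  121.7]
lever_tip 0.83 [274. 193.] [   0.3 -160.4   48.8]
lever_tip 0.65 [146. 108.] [-109.2  -57.7  181.7]
hook_bar 0.52 [275. 148.] [  3.4 -94.7 143. ]
knob1_grip 0.75 [150. 110.] [-106.5  -59.2  180.1]
red 523 [[-11.0, -160.2, 49.1], [0.8, -138.9, 62.9], [12.6, -120.4, 75.7]]
yel 116 [[-10.1, -99.4, 131.8], [1.3, -96.7, 141.4], [12.6, -94.6, 143.5]]
keeper 446 [[-16.7, -111.6, 120.9], [-0.3, -105.3, 123.0], [16.2, -96.6, 142.2]]
[-2.50705981e-03  1.45798837e+02]
```

View pics/w9.png

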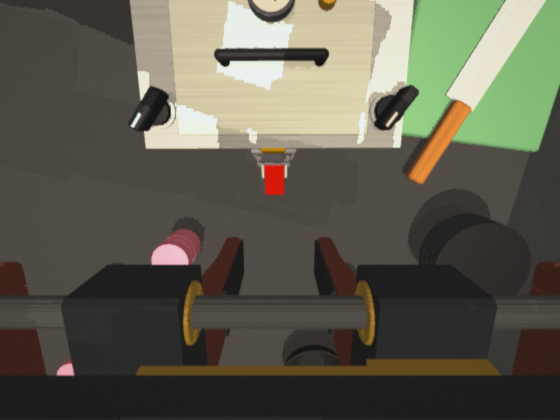

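The picture shows both front wings turned alike, at (150,110) and (400,105), the hook in the keeper at (273,152) and the lever down at (275,180). All four wings measure about 61° world, which is the end stop, and the lid is tight.

```bash
python3 -c "
from workcell import ticket
print(ticket.close_job())"
```

```text
the job is handed in; nothing more can be done
None
```

The job is handed in, with no verdict returned: the three sauce jars I found are upright in the rack, the lid is latched tight, and all four clamp knobs are at their end stops.

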